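Sort taped heel-plate tins by feel into a hung bin and the stock tray

TASK

First lift the empty hook-on bin over the lip of the bench rail and lower it until both hooks are fully seated behind the lip, then let go. Then sort the taped tins, which all look alike: those whose stack of heel plates slides inside when the tin is tilted go into the hung bin to be used up first, those packed tight go into the wooden stock tray, lying flat on its floor, lid up and not stacked. Leave the hammer, glue jar and shoe last alone, and leave the bin hanging properly.

Things in the scene. Friction and masses are not known exactly. Their poses are not given: they have to be found in the camera images.
- rail: grey steel hang rail fixed to the bench on two posts, 348 long (its y), origin under its middle on the bench, front looks along -x. J-section: front apron 5 thick (x -20 to -15), its top edge is the anti-jump lip, 140 high; behind it a trough 25 wide, 27 deep; back upright (x 10 to 15) 170 high. End caps 170 high at both ends
- rail_lip (a point): middle of the top of the rail's lip (x -17.5, height 140 in the rail); axes as the rail
- bin: open hook-on metal bin, 136 deep (x) x 200 wide (y) x 75 high, walls and floor 4 thick, 0.4 kg, origin centre of underside, z up. Grip on the front (-x) wall, two hooks on the rear (+x) wall. Hung, its x is parallel to the rail's x, the hooks straddle the lip, its underside is 65 above the bench and it leans forward up to 5 deg
- bin_grip (a point): grip of the bin: middle of a wooden bar and the wall behind it, together 14 thick in the bin's x, 70 wide, upper edge 13 above this point (point at x -71, height 62 in the bin)
- bin_hook (a point): midway between the bin's two hooks (30 wide, at y +60 and -60), on the underside of their bridges (x 72.5, height 75 in the bin); tongues hang 22 below it, flaring back: gap to the rear wall 8 at the root, 17 at the mouth. Seated, this point lies on top of the lip, within some mm
- tray: fixed open wooden stock tray, 320 long (its x) x 170 wide (its y) x 32 high, walls and floor 7 thick, origin at the centre of its underside
- tin_1: taped tin of heel plates, 110 long (x) x 46 wide (y) x 30 high, 0.31 kg, origin centre of underside, z up out of lid; None at start = absent. All look and weigh alike. Either packed tight, or the stack inside (0.22 kg) is loose: tilted lengthwise past 10 deg it slides up to 56 mm along x and stays there when level, shifting the level tin's moment about y by up to 0.12 N m
- tin_2: taped tin of heel plates, 110 long (x) x 46 wide (y) x 30 high, 0.31 kg, origin centre of underside, z up out of lid; None at start = absent. All look and weigh alike. Either packed tight, or the stack inside (0.22 kg) is loose: tilted lengthwise past 10 deg it slides up to 56 mm along x and stays there when level, shifting the level tin's moment about y by up to 0.12 N m
- tin_3: taped tin of heel plates, 110 long (x) x 46 wide (y) x 30 high, 0.31 kg, origin centre of underside, z up out of lid; None at start = absent. All look and weigh alike. Either packed tight, or the stack inside (0.22 kg) is loose: tilted lengthwise past 10 deg it slides up to 56 mm along x and stays there when level, shifting the level tin's moment about y by up to 0.12 N m
- tin_4: taped tin of heel plates, 110 long (x) x 46 wide (y) x 30 high, 0.31 kg, origin centre of underside, z up out of lid; None at start = absent. All look and weigh alike. Either packed tight, or the stack inside (0.22 kg) is loose: tilted lengthwise past 10 deg it slides up to 56 mm along x and stays there when level, shifting the level tin's moment about y by up to 0.12 N m
- tin_5: taped tin of heel plates, 110 long (x) x 46 wide (y) x 30 high, 0.31 kg, origin centre of underside, z up out of lid; None at start = absent. All look and weigh alike. Either packed tight, or the stack inside (0.22 kg) is loose: tilted lengthwise past 10 deg it slides up to 56 mm along x and stays there when level, shifting the level tin's moment about y by up to 0.12 N m
- tin_6: taped tin of heel plates, 110 long (x) x 46 wide (y) x 30 high, 0.31 kg, origin centre of underside, z up out of lid; None at start = absent. All look and weigh alike. Either packed tight, or the stack inside (0.22 kg) is loose: tilted lengthwise past 10 deg it slides up to 56 mm along x and stays there when level, shifting the level tin's moment about y by up to 0.12 N m
- hammer: hammer lying on the bench beyond the tins, 240 long along its x; leave alone
- glue: amber glue jar, 64 across and 95 high, standing on the bench, origin at the centre of its underside; leave alone
- last: cast-iron shoe last lying on the bench, about 220 long (its x) and up to 72 wide, 64 high; leave alone
Mind the look-alikes: they are no part of the job. What is shaped like the tin_5 but green or pink is not meant. Leave any orange look-alike of the tin_3 alone.

How it is judged (in metres and radians):
On the way:
1. the empty bin hangs on the rail, both hooks fully down over the lip, released, with no tin in it (x of bin_hook in the frame of rail_lip between -0.007 and 0.007 m and y of bin_hook in the frame of rail_lip between -0.095 and 0.095 m and z of bin_hook in the frame of rail_lip between -0.005 and 0.004 m and angle between the y axis of bin and the y axis of rail, either way round below 0.13 rad and angle between bin's own z axis and vertical below 0.13 rad and linear speed of bin below 0.02 m/s and contact force between the fingers and bin below 0.3 N and height (world z) of each of tin_1, tin_2, tin_3, tin_4, tin_5, tin_6 below 0.055 m), for 0.4 s.
At the end, for the whole second after the job is handed in: the bin hangs seated on the rail (hooks within 4 mm of the lip, square within 7 degrees), every tin whose stack slides lies in the bin, every tight tin lies flat, lid up, on the tray's floor (within 5 mm, not stacked), all at rest (x of bin_hook in the frame of rail_lip between -0.007 and 0.007 m and y of bin_hook in the frame of rail_lip between -0.095 and 0.095 m and z of bin_hook in the frame of rail_lip between -0.005 and 0.004 m and angle between the y axis of bin and the y axis of rail, either way round below 0.13 rad and angle between bin's own z axis and vertical below 0.13 rad and linear speed of each of bin, tin_1, tin_2, tin_3, tin_4, tin_5, tin_6 below 0.02 m/s and ((z of stack_1_c0 in the frame of tin_1 below 0.0125 m and x of tin_1 in the frame of bin between -0.066 and 0.066 m and y of tin_1 in the frame of bin between -0.098 and 0.098 m and z of tin_1 in the frame of bin between 0 and 0.065 m) or (z of stack_1_c0 in the frame of tin_1 above 0.0125 m and x of tin_1 in the frame of tray between -0.135 and 0.135 m and y of tin_1 in the frame of tray between -0.06 and 0.06 m and z of tin_1 in the frame of tray between 0 and 0.013 m and angle between tin_1's own z axis and vertical below 0.1 rad)) and ((z of stack_2_c0 in the frame of tin_2 below 0.0125 m and x of tin_2 in the frame of bin between -0.066 and 0.066 m and y of tin_2 in the frame of bin between -0.098 and 0.098 m and z of tin_2 in the frame of bin between 0 and 0.065 m) or (z of stack_2_c0 in the frame of tin_2 above 0.0125 m and x of tin_2 in the frame of tray between -0.135 and 0.135 m and y of tin_2 in the frame of tray between -0.06 and 0.06 m and z of tin_2 in the frame of tray between 0 and 0.013 m and angle between tin_2's own z axis and vertical below 0.1 rad)) and ((z of stack_3_c0 in the frame of tin_3 below 0.0125 m and x of tin_3 in the frame of bin between -0.066 and 0.066 m and y of tin_3 in the frame of bin between -0.098 and 0.098 m and z of tin_3 in the frame of bin between 0 and 0.065 m) or (z of stack_3_c0 in the frame of tin_3 above 0.0125 m and x of tin_3 in the frame of tray between -0.135 and 0.135 m and y of tin_3 in the frame of tray between -0.06 and 0.06 m and z of tin_3 in the frame of tray between 0 and 0.013 m and angle between tin_3's own z axis and vertical below 0.1 rad)) and ((z of stack_4_c0 in the frame of tin_4 below 0.0125 m and x of tin_4 in the frame of bin between -0.066 and 0.066 m and y of tin_4 in the frame of bin between -0.098 and 0.098 m and z of tin_4 in the frame of bin between 0 and 0.065 m) or (z of stack_4_c0 in the frame of tin_4 above 0.0125 m and x of tin_4 in the frame of tray between -0.135 and 0.135 m and y of tin_4 in the frame of tray between -0.06 and 0.06 m and z of tin_4 in the frame of tray between 0 and 0.013 m and angle between tin_4's own z axis and vertical below 0.1 rad)) and ((z of stack_5_c0 in the frame of tin_5 below 0.0125 m and x of tin_5 in the frame of bin between -0.066 and 0.066 m and y of tin_5 in the frame of bin between -0.098 and 0.098 m and z of tin_5 in the frame of bin between 0 and 0.065 m) or (z of stack_5_c0 in the frame of tin_5 above 0.0125 m and x of tin_5 in the frame of tray between -0.135 and 0.135 m and y of tin_5 in the frame of tray between -0.06 and 0.06 m and z of tin_5 in the frame of tray between 0 and 0.013 m and angle between tin_5's own z axis and vertical below 0.1 rad)) and ((z of stack_6_c0 in the frame of tin_6 below 0.0125 m and x of tin_6 in the frame of bin between -0.066 and 0.066 m and y of tin_6 in the frame of bin between -0.098 and 0.098 m and z of tin_6 in the frame of bin between 0 and 0.065 m) or (z of stack_6_c0 in the frame of tin_6 above 0.0125 m and x of tin_6 in the frame of tray between -0.135 and 0.135 m and y of tin_6 in the frame of tray between -0.06 and 0.06 m and z of tin_6 in the frame of tray between 0 and 0.013 m and angle between tin_6's own z axis and vertical below 0.1 rad))); the robot touches nothing.
It fails at once if the hammer is disturbed (moved more than 3 cm) (distance of hammer from where it was at the start of the episode above 0.03 m).
It fails at once if the glue jar is disturbed (moved more than 3 cm) (distance of glue from where it was at the start of the episode above 0.03 m).
It fails at once if the shoe last is disturbed (moved more than 3 cm) (distance of last from where it was at the start of the episode above 0.03 m).
Of tin_1, tin_2, tin_3, tin_4, tin_5, tin_6 only 4 to 5 are there at a start; the rules pass over those that are not, and their reading is None.
At some moment in a run one of tin_1, tin_2, tin_3, tin_4, tin_5, tin_6 may be knocked a few centimetres aside while the robot is not near it.
It also fails if it takes over 210 s, if anything falls off the work surface, if the arm or the gripper's body presses on something with over 40 N, if the wrist force passes 120 N, or if a joint passes its speed limit or range.

ROBOT

A 6-joint arm with a two-finger parallel gripper is mounted at the origin on the work surface. World frame = base frame: x ahead of the robot, y to its left, z up, the work surface at z = 0. Lengths are in m, angles in degrees, forces in N, time in s.
With the tool pointing down it reaches from about 0.4 to 0.825 m from the base axis. Payload 7 kg.
Tool frame: the origin (TCP) lies midway between the tips of the shut fingers; the grasp point (between the pads) lies r.pinch_z behind it (r.pinch_z is the distance from the TCP to the grasp point, in m); z points along the fingers, y is the line along which they close (so a half turn about z gives the same grasp; the last joint's range is limited). The gripper opens to 88 mm and grips with 3 to 60 N. Pads are 19 mm wide; open, the fingers measure 130 mm over their backs; the gripper's body (78 mm by 193 mm) begins 47 mm behind the grasp point.
Start: joints at [91.622, 20.546, 0.682, 0, -70.136, -16.507], TCP at [0.173, 0.652, 0.227] pointing down, gripper open.
Joint ranges: [-176.03, 176.03], [-82.01, 121.73], [-58.28, 71.71], [-173.87, 95.51], [-174.79, -0.11], [-173.66, 173.66]. Speed limits (degrees/s): [136.94, 136.94, 172.46, 180, 180, 180].

INTERFACE

Orientations are given as [roll, pitch, yaw] about the fixed x, y, z axes, in that order (R = Rz(yaw) Ry(pitch) Rx(roll)).
In Python, from plant import r, optics, job gives the robot as it stands.
- The arm moves only by the shell command python3 -m crank 'ROWS' [FORCE]. ROWS is JSON, a list of rows, each an object with "xyz": the shift along the tool's x, y, z in units of 30 mm (1.0 is 30 mm), a list of three; "delta_rot": the turn, a rotation vector about the tool's x, y, z in degrees, a list of three; "claw": the closure, from 0 (fully open) to 1 (shut). A call has 1 to 20 rows; each row is the pose to reach, as a shift and turn from the pose commanded when the call began, along the tool's axes at that moment; what a row does not reach only later rows make up. A row lasts 1/8 s, in which the tool goes at most 62.5 mm and 10.7 degrees, less where a joint would pass 70% of its speed; a pose out of reach is approached as far as the arm can. A call with a gripper value outside its range is refused whole. The fingers move at their own pace and stop on an object; FORCE is the grip in N (left out, the last holds). Time passes only in rows, so rows that repeat a pose let the fingers close. It gives the time, the measured TCP pose, the force, the opening and the grip force at its end, in the units of the state.
- r.get_state(): the state, without advancing time (a new reading comes with each control period).
- optics.capture(name): name is "side" or "top" or "wrist"; returns a dict with "img" (400x640x3 uint8, blue, green, red), "fovy" (degrees; the focal length in pixels is half the picture's height over the tangent of half this angle, whatever the lens; pixels are square), "cx", "cy" (the principal point, pixels), "dist" ([k1, k2, p1, p2, k3] as OpenCV has them; the pictures are not rectified), "eye" and "rotation" of the camera in the world; the wrist camera has in their place "hand_eye" (4x4, takes a point from camera to tool coordinates, whose origin is the TCP and whose axes are the flange's). Camera axes: x right, y up, looking along -z (the intrinsics and any distortion apply to the point x, -y, -z); pixel columns grow to the right and rows downward; lengths in m; the calibration is good to about 2 mm. A picture is of the moment at which its call begins: read the wrist's pose just before it. There is no depth.
- job.close_job(): hands the job in; it is judged then, once.
The state is a dict: "time_s": time; "joints": joint angles; "qd": joint speeds; "joint_torque": joint torques, N m; "tcp_pos": TCP position; "eef_rot": TCP orientation; "contact_force": force on the tool from outside, world axes, zero at the start; "moment": the same for the moment, N m; "gripper_width": finger opening in m; "gripper_force": force on a finger pad.
Only numpy, scipy, OpenCV 4.12 (cv2) and the standard library are available. Lean on these libraries where they do the work, as an engineer would, in place of code of your own. Each camera call takes 0.05 s, during which the arm holds its last target. There are 200 camera calls.

## Working session

There is one attempt and no reset: what is moved stays moved. The work goes in short steps, Python scripts to look and compute and a shell command to move; the robot and the scene stay as the last step left them, time stands still between calls to the robot, and variables do not carry over. Pictures are saved under pics/ and viewed, at most 14 in all, crops included, and the job is handed in when it is done.

```bash
mkdir -p pics; ls
python3 - <<'E'
from plant import r,optics,job
import cv2,json
s=r.get_state();print(s, r.pinch_z)
for n in("top","side"):
    c=optics.capture(n);cv2.imwrite(f"pics/{n}0.png",c["img"]);print({k:v for k,v in c.items() if k!="img"})
E
```

```text
pics
{'time_s': 0.0, 'joints': array([ 9.16228424e+01,  2.05890881e+01,  6.32926159e-01, -2.11573497e-02,
       -7.01366553e+01, -1.65057450e+01]), 'qd': array([-0.01357999,  0.07418071, -0.05873598,  0.01802767,  0.06101317,
        0.01251134]), 'joint_torque': array([-2.41434309e-04, -5.82713091e+01,  2.93050611e+01,  6.99747384e+00,
        6.82278143e-03, -1.51419463e-04]), 'tcp_pos': array([0.17327755, 0.6518555 , 0.22563949]), 'eef_rot': array([ 1.79905356e+02, -7.30337820e-03, -1.48901015e+01]), 'contact_force': array([ 1.13636741, -0.49323572, -0.28612057]), 'moment': array([0.05294624, 0.02305182, 0.01643454]), 'gripper_force': 0.0, 'gripper_width': 0.08732014809345687} 0.0188
{'fovy': 55.22634844170452, 'cx': 321.6200353021903, 'cy': 192.19486141385477, 'dist': array([-0.05938061,  0.        ,  0.        ,  0.        ,  0.        ]), 'eye': array([0.34469721, 0.01560531, 1.14891707]), 'rotation': array([  7.42999052,   1.53897565, -90.80187686])}
{'fovy': 53.99274243921895, 'cx': 320.2146072463739, 'cy': 202.32865117462413, 'dist': array([-0.0514544,  0.       ,  0.       ,  0.       ,  0.       ]), 'eye': array([0.42636815, 0.91734238, 0.604749  ]), 'rotation': array([  61.25389511,   -0.35779138, -175.58170577])}
```

View pics/top0.png

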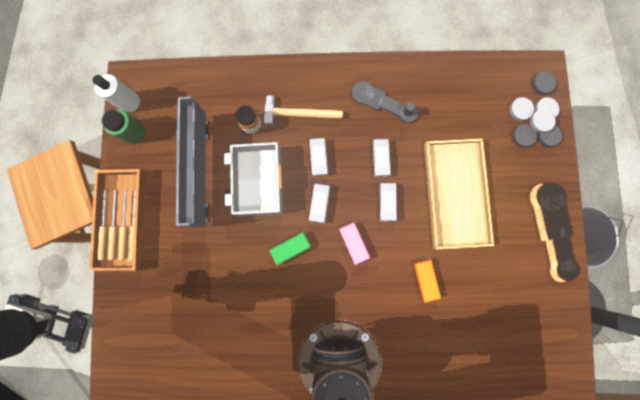

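View pics/side0.png

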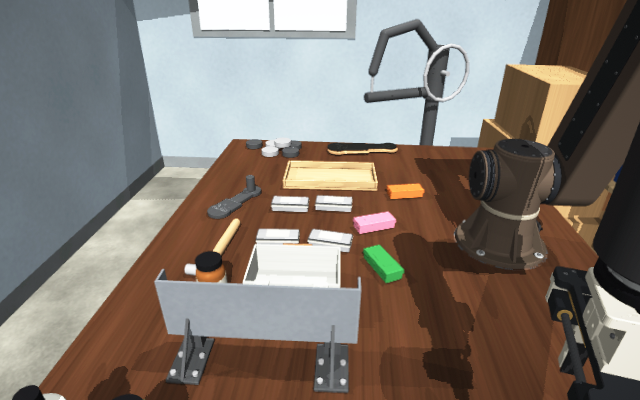

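```bash
cat > h.py <<'E'
from plant import r,optics,job
import cv2,numpy as np
from scipy.spatial.transform import Rotation as R
np.set_printoptions(precision=4,suppress=True)
def cam(n):
    s=r.get_state();c=optics.capture(n)
    f=200/np.tan(np.radians(c["fovy"]/2));c["K"]=np.array([[f,0,c["cx"]],[0,f,c["cy"]],[0,0,1.]])
    if n=="wrist":
        T=np.eye(4);T[:3,:3]=R.from_euler("xyz",s["eef_rot"],degrees=True).as_matrix();T[:3,3]=s["tcp_pos"]
        T=T@c["hand_eye"];c["eye"]=T[:3,3];c["R"]=T[:3,:3]
    else: c["R"]=R.from_euler("xyz",c["rotation"],degrees=True).as_matrix()
    return c
def rays(c,px):
    p=cv2.undistortPoints(np.float64(px).reshape(-1,1,2),c["K"],c["dist"]).reshape(-1,2)
    return np.c_[p[:,0],-p[:,1],-np.ones(len(p))]@c["R"].T
def plane(c,px,z):
    d=rays(c,px);return c["eye"]+d*((z-c["eye"][2])/d[:,2])[:,None]
def pix(c,P):
    q=(np.atleast_2d(P)-c["eye"])@c["R"]*[1,-1,-1]
    return cv2.projectPoints(q,np.zeros(3),np.zeros(3),c["K"],c["dist"])[0].reshape(-1,2)
def tri(c1,p1,c2,p2):
    A=[];b=[]
    for c,p in((c1,p1),(c2,p2)):
        d=rays(c,[p])[0];d/=np.linalg.norm(d);M=np.eye(3)-np.outer(d,d);A.append(M);b.append(M@c["eye"])
    return np.linalg.lstsq(np.vstack(A),np.hstack(b),rcond=None)[0]
def tins(c,z=0.03,roi=None,smax=50,vmin=140,show=True):
    "white box tops of about 110x46 on plane z: centre, yaw of long axis, sizes"
    hsv=cv2.cvtColor(c["img"],cv2.COLOR_BGR2HSV);m=cv2.inRange(hsv,(0,0,vmin),(180,smax,255))
    m=cv2.morphologyEx(m,cv2.MORPH_CLOSE,np.ones((3,3)))
    out=[]
    for k in cv2.findContours(m,cv2.RETR_EXTERNAL,cv2.CHAIN_APPROX_NONE)[0]:
        if cv2.contourArea(k)<150: continue
        P=plane(c,k.reshape(-1,2),z)
        (x,y),(w,h),a=cv2.minAreaRect(np.float32(P[:,:2]*1000))
        if w<h: w,h=h,w;a+=90
        a=(a+90)%180-90
        if 80<w<135 and 35<h<75: out.append((x/1000,y/1000,a,w,h,*cv2.boundingRect(k)))
    for o in out: print("tin xy %.4f %.4f yaw %.1f size %.0f %.0f box %d %d %d %d"%o)
    return out
E
python3 - <<'E'
from h import *
c=cam("top");tins(c)
hsv=cv2.cvtColor(c["img"],cv2.COLOR_BGR2HSV)
for p in [(280,175),(250,150),(318,150),(319,157),(205,160),(228,158),(195,160),(180,160)]: print(p,hsv[p[1],p[0]])
cv2.imwrite("pics/c1.png",cv2.resize(c["img"][80:260,160:420],None,fx=3,fy=3,interpolation=cv2.INTER_CUBIC))
m=cv2.inRange(hsv,(18,60,150),(35,170,255));k=max(cv2.findContours(m,0,2)[0],key=cv2.contourArea)
P=plane(c,k.reshape(-1,2),0.032)[:,:2]*1000;print("tray",cv2.minAreaRect(np.float32(P)))
E
```

```text
tin xy 0.3404 -0.0482 yaw 23.2 size 105 42 box 341 225 27 38
tin xy 0.4604 -0.1510 yaw -1.9 size 110 47 box 380 183 17 38
tin xy 0.4608 0.0523 yaw -9.4 size 115 50 box 308 183 22 40
tin xy 0.5927 -0.1362 yaw -1.0 size 113 50 box 373 139 18 38
tin xy 0.5996 0.0530 yaw 3.6 size 116 50 box 309 138 19 38
(280, 175) [ 13 129 229]
(250, 150) [ 17  13 140]
(318, 150) [  0   0 254]
(319, 157) [  0   0 254]
(205, 160) [  9  95 107]
(228, 158) [  0   0 254]
(195, 160) [165   7  78]
(180, 160) [150   6  86]
tray ((482.6191711425781, -361.1684265136719), (320.28118896484375, 172.7228546142578), 2.351992607116699)
```

View pics/c1.png

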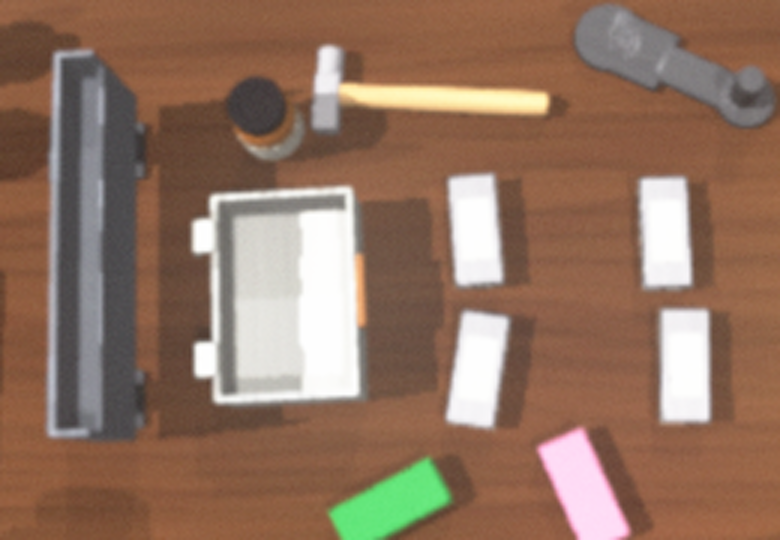

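Run:
```python
from h import *
c=cam("top");s=cam("side")
g=cv2.resize(c["img"][90:240,165:215],None,fx=8,fy=8,interpolation=cv2.INTER_CUBIC)
g2=cv2.resize(s["img"][260:350,145:370],None,fx=3,fy=3,interpolation=cv2.INTER_CUBIC)
cv2.imwrite("pics/r1.png",cv2.resize(c["img"][90:232,165:290],None,fx=4.2,fy=4.2,interpolation=cv2.INTER_CUBIC))
f=lambda p:np.array(p)/3+[160,80]
print("bin rim",plane(c,f([(212,195),(352,187),(365,397),(215,403)]),.075))
print("hooks",plane(c,f([(192,220),(192,253),(195,340),(195,377)]),.077))
print("railtop caps L/R",plane(c,f([(53,55),(48,437),(95,52),(137,437)]),.17))
print("side rail top",plane(s,[(157,272),(361,290)],.17))
y=c["img"][:,:,:].mean(2)
for row in(120,150,160,180,200): print(row,y[row-3:row+4,172:212].mean(0).astype(int))
```

```text
bin rim [[0.6284 0.3054 0.075 ]
 [0.6331 0.1688 0.075 ]
 [0.4298 0.1562 0.075 ]
 [0.4263 0.2989 0.075 ]]
hooks [[0.6035 0.324  0.077 ]
 [0.571  0.3233 0.077 ]
 [0.4865 0.3187 0.077 ]
 [0.4511 0.318  0.077 ]]
railtop caps L/R [[0.7382 0.4298 0.17  ]
 [0.3915 0.4206 0.17  ]
 [0.7397 0.3907 0.17  ]
 [0.3906 0.3417 0.17  ]]
side rail top [[0.7492 0.4044 0.17  ]
 [0.395  0.4194 0.17  ]]
120 [ 74  74  75  78  97 142 174 148  96  75  75  74  73  73  82 108 127 131
 132 134 145 155 125  87  76  75  74  76  76  74  75  74  77  84  96  96
  88  86  89  93]
150 [ 95  96  97 101 128 162 159 118  83  75  74  74  74  77  99 130 143 146
 144 145 151 156 113  81  76  77  75  75  75  77  77  77  80  87  99 102
 103 102 103 102]
160 [ 93  94  93 105 136 168 158 117  82  75  73  74  75  78 100 130 143 145
 144 144 138 121  90  76  76  76  77  76  77  77  78  78  80  87  95  98
  98  98  99  97]
180 [100 100 101 115 155 176 152 104  79  76  75  75  77  83 110 136 145 147
 146 145 149 153 106  78  77  77  77  77  78  79  78  80  81  89 100 101
 103 102 103 101]
200 [ 93  93  95 117 165 185 147  96  75  75  75  75  75  86 113 136 143 144
 145 144 141 124  91  76  77  76  78  77  78  77  78  78  79  86  93  94
  93  95  95  93]
```

View pics/r1.png

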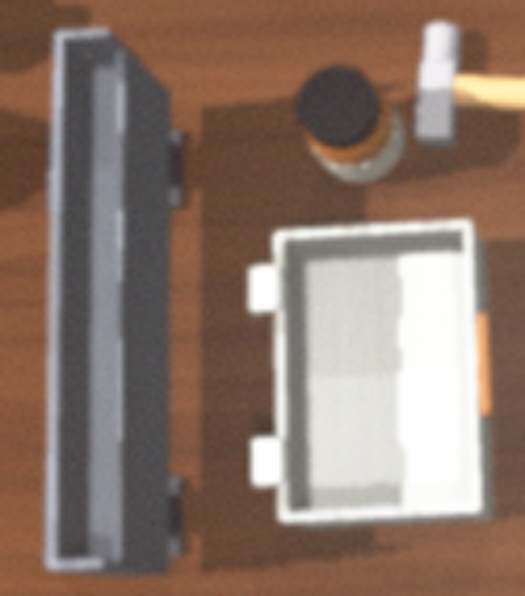

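Run:
```python
from h import *
c=cam("top");y=c["img"].mean(2)
def edge(rows,lo,hi,sign,win=2):
    out=[]
    for q in rows:
        p=cv2.GaussianBlur(y[q-win:q+win+1].mean(0).reshape(1,-1),(5,1),0.8).ravel()
        g=np.diff(p)*sign;g=np.clip(g,0,None);i=lo+np.argmax(g[lo:hi]);w=g[i-2:i+3];out.append((np.sum(w*np.arange(i-2,i+3))/w.sum()+.5,q))
    return np.array(out)
def line(n,px,z,ax=0):
    P=plane(c,px,z)[:,:2];k=np.polyfit(P[:,0]-.52,P[:,1],1);res=P[:,1]-np.polyval(k,P[:,0]-.52)
    good=abs(res)<.003;k=np.polyfit(P[good,0]-.52,P[good,1],1);print(n,"y at x=.52: %.4f  slope deg %.2f  rms mm %.2f n %d"%(k[1],np.degrees(np.arctan(k[0])),1000*res[good].std(),good.sum()))
R_=range(115,215,5)
line("back rear edge",edge(R_,172,180,1),.17)
line("back front edge",edge(R_,176,184,-1),.17)
line("lip front",edge(R_,190,198,-1),.14)
R2=range(148,210,4)
line("bin front outer",edge(R2,276,286,-1),.075)
line("bin rear outer",edge(list(range(168,192,3)),226,236,1),.075)
h=edge([155,158,161,196,199,202],221,232,1,1);print("hook rear",plane(c,h,.077)[:,:2])
# bar ends (orange)
hsv=cv2.cvtColor(c["img"],cv2.COLOR_BGR2HSV);m=cv2.inRange(hsv[140:220,270:290],(8,90,150),(18,200,255));k=np.argwhere(m);print("bar px rows",k[:,0].min()+140,k[:,0].max()+140,"cols",k[:,1].min()+270,k[:,1].max()+270)
v=lambda col,lo,hi,s:edge
yt=y[:, 240:270].mean(1);g=np.diff(yt);print("bin top/bottom rows",136+np.argmax(g[136:150])+.5,205+np.argmin(g[205:220])+.5)
```

```text
back rear edge y at x=.52: 0.4269  slope deg 1.50  rms mm 0.19 n 20
back front edge y at x=.52: 0.4174  slope deg 1.39  rms mm 0.15 n 20
lip front y at x=.52: 0.3881  slope deg 1.44  rms mm 0.78 n 20
bin front outer y at x=.52: 0.1649  slope deg 1.92  rms mm 0.38 n 11
bin rear outer y at x=.52: 0.3065  slope deg 1.84  rms mm 0.08 n 8
hook rear [[0.5986 0.325 ]
 [0.5897 0.325 ]
 [0.5808 0.3248]
 [0.4788 0.3207]
 [0.4702 0.3205]
 [0.4616 0.3203]]
bar px rows 140 219 cols 275 289
bin top/bottom rows 142.5 213.5
```

```bash
cat >> h.py <<'E'
def go(p,rpy,ref=None):
    "shift (30 mm units) and turn from the measured pose (or ref) to a TCP pose"
    s=r.get_state();p0,e0=(s["tcp_pos"],s["eef_rot"]) if ref is None else ref
    A=R.from_euler("xyz",e0,degrees=True);B=R.from_euler("xyz",rpy,degrees=True)
    print("xyz",(A.inv().apply(np.array(p)-p0)/0.03).round(3),"rot",(A.inv()*B).as_rotvec(degrees=True).round(2))
def st():
    s=r.get_state();print("t %.2f"%s["time_s"],s["tcp_pos"],s["eef_rot"],"F",s["contact_force"],"M",s["moment"],"w %.4f gf %.1f"%(s["gripper_width"],s["gripper_force"]))
E
python3 - <<'E'
from h import *
go([.531,.165,.18],[180,0,1.9])
E
```

```text
xyz [15.693 12.631  1.549] rot [  0.03   0.   -16.79]
```

Candidates, in top-view pixels:
- White tins: (318,157), (381,157), (319,203), (388,202). These are wanted.
- Look-alikes to ignore: green (290,248), pink (354,243), orange (428,281).
- The bin is the white open box at (255,178). The wooden toolbox at (115,220) is not it. Crops c1 and r1 confirm this: white bin with two hooks at left, orange grip bar at (280,175), grey rail lip at column 194.

```bash
python3 -m crank '[{"xyz":[15.69,12.63,0],"delta_rot":[0,0,-16.8],"claw":0},{"xyz":[15.69,12.63,0],"delta_rot":[0,0,-16.8],"claw":0},{"xyz":[15.69,12.63,0],"delta_rot":[0,0,-16.8],"claw":0},{"xyz":[15.69,12.63,0],"delta_rot":[0,0,-16.8],"claw":0},{"xyz":[15.69,12.63,0],"delta_rot":[0,0,-16.8],"claw":0},{"xyz":[15.69,12.63,0],"delta_rot":[0,0,-16.8],"claw":0},{"xyz":[15.69,12.63,0],"delta_rot":[0,0,-16.8],"claw":0},{"xyz":[15.69,12.63,0],"delta_rot":[0,0,-16.8],"claw":0},{"xyz":[15.69,12.63,0],"delta_rot":[0,0,-16.8],"claw":0},{"xyz":[15.69,12.63,0],"delta_rot":[0,0,-16.8],"claw":0},{"xyz":[15.69,12.63,0],"delta_rot":[0,0,-16.8],"claw":0},{"xyz":[15.69,12.63,0],"delta_rot":[0,0,-16.8],"claw":0},{"xyz":[15.69,12.63,1.5],"delta_rot":[0,0,-16.8],"claw":0},{"xyz":[15.69,12.63,1.5],"delta_rot":[0,0,-16.8],"claw":0},{"xyz":[15.69,12.63,1.5],"delta_rot":[0,0,-16.8],"claw":0}]'
python3 - <<'E'
from h import *
st();go([.531,.165,.043],[180,0,1.9])
c=cam("wrist");cv2.imwrite("pics/w1.png",c["img"]);print(pix(c,[[.531,.165,.062]]))
E
```

```text
time_s: 2.17
tcp_pos: [0.5313, 0.1661, 0.1829]
eef_rot: [180.0, -0.1, 2.0]
contact_force: [-0.0, -0.1, 0.4]
gripper_width: 0.0875
gripper_force: 0.0
t 2.17 [0.5313 0.1661 0.1829] [179.9938  -0.0628   2.0105] F [-0.0112 -0.1427  0.4118] M [-0.0403  0.0297 -0.0029] w 0.0875 gf 0.0
xyz [-0.017  0.036  4.663] rot [ 0.01 -0.06  0.11]
[[322.6613 193.1753]]
```

View pics/w1.png

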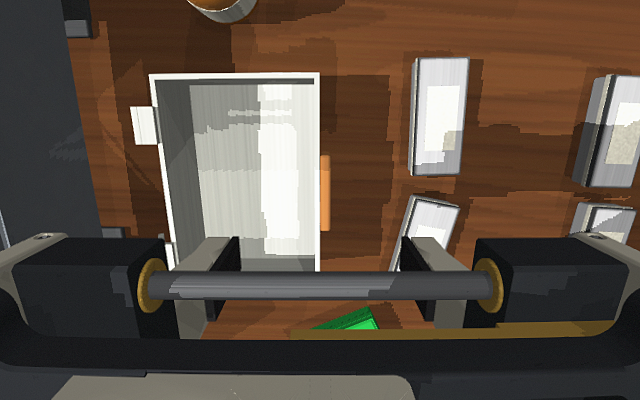

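The wrist view shows the orange bar at (325,193), and my grip point projects to (323,193). They agree, so I descend and grip.

```bash
python3 -m crank '[{"xyz":[0,0.03,2],"delta_rot":[0,0,0],"claw":0},{"xyz":[0,0.03,3.6],"delta_rot":[0,0,0],"claw":0},{"xyz":[0,0.03,4.66],"delta_rot":[0,0,0],"claw":0},{"xyz":[0,0.03,4.66],"delta_rot":[0,0,0],"claw":0},{"xyz":[0,0.03,4.66],"delta_rot":[0,0,0],"claw":1},{"xyz":[0,0.03,4.66],"delta_rot":[0,0,0],"claw":1},{"xyz":[0,0.03,4.66],"delta_rot":[0,0,0],"claw":1},{"xyz":[0,0.03,4.66],"delta_rot":[0,0,0],"claw":1},{"xyz":[0,0.03,4.66],"delta_rot":[0,0,0],"claw":1},{"xyz":[0,0.03,4.66],"delta_rot":[0,0,0],"claw":1},{"xyz":[0,0.03,4.66],"delta_rot":[0,0,0],"claw":1},{"xyz":[0,0.03,4.66],"delta_rot":[0,0,0],"claw":1}]' 50
python3 -c "
from h import *
st()"
```

```text
time_s: 3.72
tcp_pos: [0.5309, 0.1642, 0.0417]
eef_rot: [180.0, 0.0, 1.9]
contact_force: [0.3, -0.8, 0.2]
gripper_width: 0.0134
gripper_force: 50.0
t 3.73 [0.5309 0.1642 0.0417] [179.9864   0.0154   1.9161] F [ 0.3402 -0.8116  0.2022] M [-0.0542 -0.0114  0.058 ] w 0.0134 gf 50.0
```

```bash
python3 -m crank '[{"xyz":[0,0,-0.5],"delta_rot":[0,0,0],"claw":1},{"xyz":[0,0,-1.2],"delta_rot":[0,0,0],"claw":1},{"xyz":[0,0,-2],"delta_rot":[0,0,0],"claw":1},{"xyz":[0,0,-2.8],"delta_rot":[0,0,0],"claw":1},{"xyz":[0,0,-3.6],"delta_rot":[0,0,0],"claw":1},{"xyz":[0,0,-4],"delta_rot":[0,0,0],"claw":1},{"xyz":[0,-0.5,-4],"delta_rot":[0,0,0.45],"claw":1},{"xyz":[0,-1.2,-4],"delta_rot":[0,0,0.45],"claw":1},{"xyz":[0,-2,-4],"delta_rot":[0,0,0.45],"claw":1},{"xyz":[0,-2.5,-4],"delta_rot":[0,0,0.45],"claw":1},{"xyz":[0,-2.7,-4],"delta_rot":[0,0,0.45],"claw":1},{"xyz":[0,-2.7,-4],"delta_rot":[0,0,0.45],"claw":1},{"xyz":[0,-2.7,-4],"delta_rot":[0,0,0.45],"claw":1}]'
python3 - <<'E'
from h import *
st()
c=cam("top");cv2.imwrite("pics/t2.png",cv2.resize(c["img"][90:240,165:305],None,fx=4,fy=4,interpolation=cv2.INTER_CUBIC))
s=cam("side");cv2.imwrite("pics/s2.png",cv2.resize(s["img"][200:360,140:390],None,fx=3,fy=3,interpolation=cv2.INTER_CUBIC))
E
```

```text
time_s: 5.35
tcp_pos: [0.5282, 0.2448, 0.1617]
eef_rot: [180.0, 0.0, 1.4]
contact_force: [-0.0, 0.1, -3.8]
gripper_width: 0.0133
gripper_force: 50.0
t 5.35 [0.5282 0.2448 0.1617] [179.9846   0.0166   1.4487] F [-0.0248  0.0924 -3.8349] M [-0.3258 -0.0224  0.0431] w 0.0133 gf 50.0
```

View pics/t2.png

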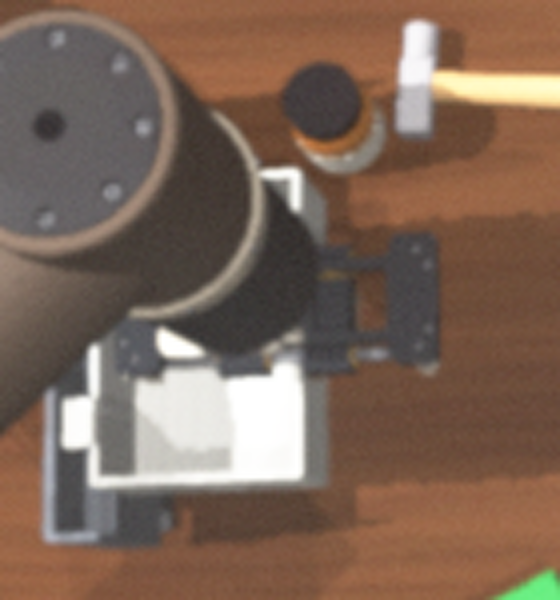

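View pics/s2.png

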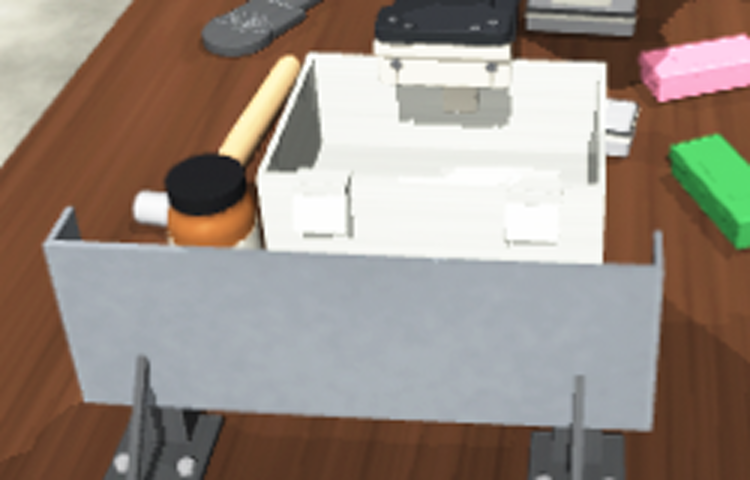

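Run:
```python
from h import *
c=cam("top");y=c["img"].mean(2)
for q in (198,):
    p=y[q-4:q+3].mean(0);print(p[176:194].astype(int))
p=y[203:209].mean(0);print(p[180:196].astype(int))
for q in (175,190,200):print(plane(c,[(181.0,q),(187.5,q)],.195)[:,:2], plane(c,[(241,q)],.195)[:,:2])
s=cam("side");f=lambda p:np.array(p)/3+[140,200]
print(plane(s,f([(297,233),(348,235),(507,240),(556,243)]),.173))
print(plane(s,f([(297,185),(348,185),(507,188),(556,190)]),.196))
```

```text
[150 171 139 108 168 240 250 252 252 252 251 240 191 141 115 109 108 108]
[ 77  78  80  79  79  87 133 208 240 204 137 116 114 114 114 114]
[[0.5206 0.4016]
 [0.5202 0.3844]] [[0.5174 0.2448]]
[[0.4815 0.4002]
 [0.4812 0.3831]] [[0.4787 0.2442]]
[[0.4557 0.3993]
 [0.4554 0.3823]] [[0.4531 0.2439]]
[[0.6011 0.4094 0.173 ]
 [0.5719 0.4085 0.173 ]
 [0.4822 0.405  0.173 ]
 [0.4546 0.4052 0.173 ]]
[[0.6025 0.3953 0.196 ]
 [0.5737 0.3927 0.196 ]
 [0.4838 0.3875 0.196 ]
 [0.4561 0.387  0.196 ]]
```

```bash
python3 -m crank '[{"xyz":[0,-0.085,0],"delta_rot":[0,0,0],"claw":1},{"xyz":[0,-0.085,0.4],"delta_rot":[0,0,0],"claw":1},{"xyz":[0,-0.085,0.8],"delta_rot":[0,0,0],"claw":1},{"xyz":[0,-0.085,1.1],"delta_rot":[0,0,0],"claw":1},{"xyz":[0,-0.085,1.3],"delta_rot":[0,0,0],"claw":1},{"xyz":[0,-0.085,1.45],"delta_rot":[0,0,0],"claw":1},{"xyz":[0,-0.085,1.5],"delta_rot":[0,0,0],"claw":1},{"xyz":[0,-0.085,1.5],"delta_rot":[0,0,0],"claw":1}]'
python3 -c "
from h import *
st()"
```

```text
time_s: 6.55
tcp_pos: [0.5283, 0.2479, 0.1169]
eef_rot: [-180.0, -0.0, 1.5]
contact_force: [-0.0, 0.1, -3.6]
gripper_width: 0.0138
gripper_force: 50.0
t 6.55 [0.5283 0.2479 0.1169] [-179.9915   -0.0129    1.4679] F [-0.0379  0.1209 -3.6348] M [-0.2832 -0.0338  0.007 ] w 0.0138 gf 50.0
```

```bash
python3 -m crank '[{"xyz":[0,0,0.12],"delta_rot":[0,0,0],"claw":1},{"xyz":[0,0,0.24],"delta_rot":[0,0,0],"claw":1},{"xyz":[0,0,0.32],"delta_rot":[0,0,0],"claw":1},{"xyz":[0,0,0.36],"delta_rot":[0,0,0],"claw":1},{"xyz":[0,0,0.36],"delta_rot":[0,0,0],"claw":1}]'
python3 -c "
from h import *
st()
c=cam('side');cv2.imwrite('pics/s3.png',cv2.resize(c['img'][200:360,140:390],None,fx=3,fy=3,interpolation=cv2.INTER_CUBIC))
w=cam('wrist');cv2.imwrite('pics/w3.png',w['img'])"
```

```text
time_s: 7.18
tcp_pos: [0.5284, 0.2479, 0.1064]
eef_rot: [-180.0, -0.0, 1.5]
contact_force: [-1.9, -1.5, 0.6]
gripper_width: 0.0138
gripper_force: 50.0
t 7.17 [0.5284 0.2479 0.1064] [-179.9821   -0.0316    1.4697] F [-1.862  -1.52    0.6326] M [-0.2496  0.493   0.067 ] w 0.0138 gf 50.0
```

View pics/s3.png

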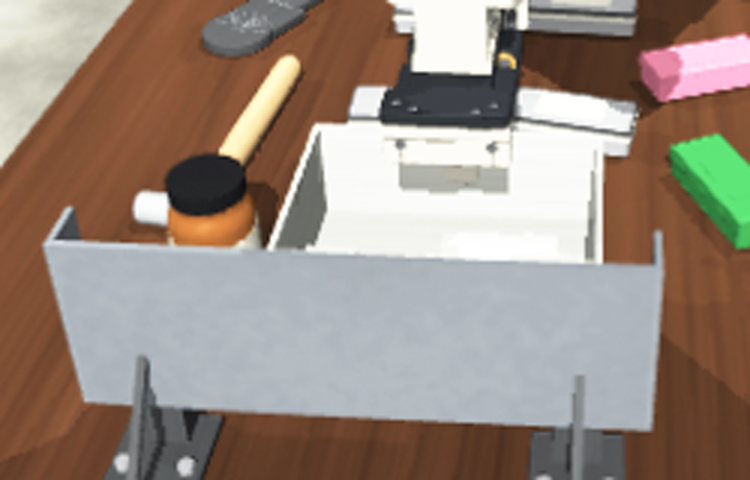

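```bash
python3 -m crank '[{"xyz":[0,0,0.03],"delta_rot":[0,0,0],"claw":1},{"xyz":[0,0,0.06],"delta_rot":[0,0,0],"claw":1},{"xyz":[0,0,0.06],"delta_rot":[0,0,0],"claw":1}]'
python3 -m crank '[{"xyz":[0,0,0],"delta_rot":[0,0,0],"claw":0.8},{"xyz":[0,0,0],"delta_rot":[0,0,0],"claw":0.8},{"xyz":[0,0,0],"delta_rot":[0,0,0],"claw":0.7},{"xyz":[0,0,0],"delta_rot":[0,0,0],"claw":0.6},{"xyz":[0,0,0],"delta_rot":[0,0,0],"claw":0.6},{"xyz":[0,0,0],"delta_rot":[0,0,0],"claw":0.6},{"xyz":[0,0,-0.5],"delta_rot":[0,0,0],"claw":0.6},{"xyz":[0,0,-1.5],"delta_rot":[0,0,0],"claw":0.6},{"xyz":[0,0,-3],"delta_rot":[0,0,0],"claw":0.6},{"xyz":[0,3,-4],"delta_rot":[0,0,0],"claw":0},{"xyz":[0,5,-4],"delta_rot":[0,0,0],"claw":0},{"xyz":[0,7,-4],"delta_rot":[0,0,0],"claw":0},{"xyz":[0,7,-4],"delta_rot":[0,0,0],"claw":0},{"xyz":[0,7,-4],"delta_rot":[0,0,0],"claw":0}]'
python3 -c "
from h import *
st()
c=cam('top');cv2.imwrite('pics/t4.png',cv2.resize(c['img'][90:240,165:305],None,fx=4,fy=4,interpolation=cv2.INTER_CUBIC))
c=cam('side');cv2.imwrite('pics/s4.png',cv2.resize(c['img'][200:360,140:390],None,fx=3,fy=3,interpolation=cv2.INTER_CUBIC))
"
```

```text
time_s: 7.65
tcp_pos: [0.5286, 0.2481, 0.1049]
eef_rot: [-179.9, -0.1, 1.5]
contact_force: [-3.1, -2.2, 6.5]
gripper_width: 0.0136
gripper_force: 50.1
time_s: 9.4
tcp_pos: [0.5337, 0.0362, 0.2256]
eef_rot: [-180.0, -0.1, 1.3]
contact_force: [1.0, -0.0, -0.0]
gripper_width: 0.0792
gripper_force: 0.0
t 9.40 [0.5337 0.0362 0.2256] [-179.9755   -0.0927    1.3082] F [ 0.9621 -0.0081 -0.0058] M [-0.0079 -0.0391  0.0412] w 0.0792 gf 0.0
```

View pics/t4.png

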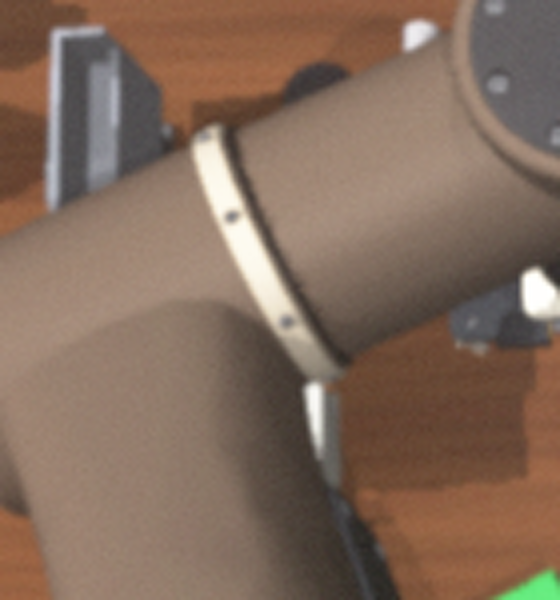

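Run:
```python
from h import *
print(r.get_state()["joints"]); go([.4604,-.151,.17],[180,0,-1.9])
```

```text
[ 25.0715   7.3884 -17.1266   0.0011 -65.4157  66.3531]
xyz [-2.606  6.237  1.828] rot [-0.03 -0.06  3.32]
```

View pics/s4.png

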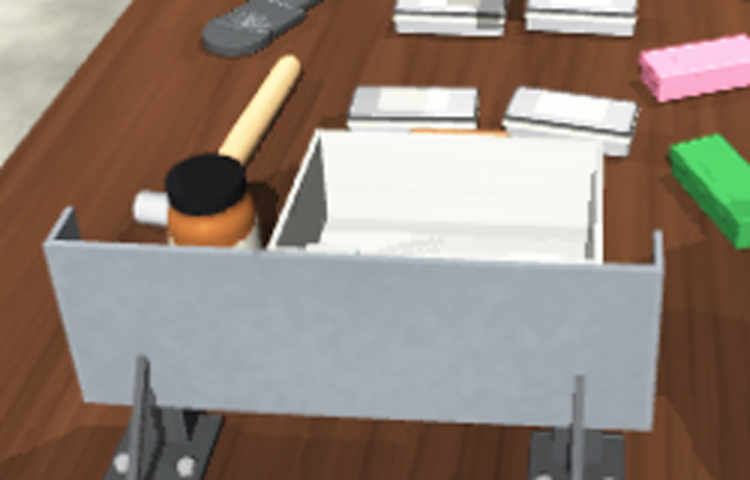

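Side view: the bin hangs with its front rim at rows 130–265 and no hooks showing above the rail. Next I go to tin A.

```bash
python3 -m crank '[{"xyz":[-2.6,6.24,0],"delta_rot":[0,0,3.3],"claw":0},{"xyz":[-2.6,6.24,1.8],"delta_rot":[0,0,3.3],"claw":0},{"xyz":[-2.6,6.24,1.8],"delta_rot":[0,0,3.3],"claw":0},{"xyz":[-2.6,6.24,1.8],"delta_rot":[0,0,3.3],"claw":0},{"xyz":[-2.6,6.24,1.8],"delta_rot":[0,0,3.3],"claw":0},{"xyz":[-2.6,6.24,1.8],"delta_rot":[0,0,3.3],"claw":0},{"xyz":[-2.6,6.24,1.8],"delta_rot":[0,0,3.3],"claw":0}]'
python3 - <<'E'
from h import *
st();print("top");c=cam("top");tins(c)
y=c["img"].mean(2)
w=cam("wrist");print("wrist");tins(w)
cv2.imwrite("pics/w5.png",w["img"]);cv2.imwrite("pics/t5.png",cv2.resize(c["img"][90:240,165:305],None,fx=4,fy=4,interpolation=cv2.INTER_CUBIC))
E
```

```text
time_s: 10.38
tcp_pos: [0.4613, -0.1502, 0.1706]
eef_rot: [-180.0, -0.1, -1.7]
contact_force: [0.6, -0.2, -0.2]
gripper_width: 0.0873
gripper_force: 0.0
t 10.38 [ 0.4613 -0.1502  0.1706] [-179.997    -0.0501   -1.741 ] F [ 0.5558 -0.1709 -0.1563] M [-0.028   0.0018  0.0006] w 0.0873 gf 0.0
top
wrist
tin xy 0.4648 0.0507 yaw -9.5 size 106 44 box 92 134 49 104
tin xy 0.4621 -0.1500 yaw -1.1 size 109 45 box 296 129 49 111
tin xy 0.5811 -0.1366 yaw 0.6 size 86 46 box 271 0 57 107
tin xy 0.5891 0.0512 yaw 3.5 size 92 44 box 51 0 74 110
```

View pics/t5.png

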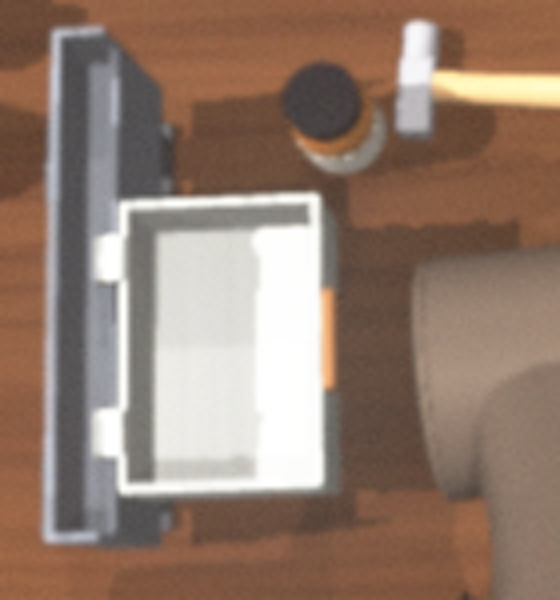

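Top view: both hooks sit over the lip at crop (105,257) and (105,433), and the bin is square to the rail. I grasp tin A, lift it and tilt it both ways.

```bash
python3 -m crank '[{"xyz":[0.03,0,2],"delta_rot":[0,0,-0.6],"claw":0},{"xyz":[0.03,0,4],"delta_rot":[0,0,-0.6],"claw":0},{"xyz":[0.03,0,5.47],"delta_rot":[0,0,-0.6],"claw":0},{"xyz":[0.03,0,5.47],"delta_rot":[0,0,-0.6],"claw":0},{"xyz":[0.03,0,5.47],"delta_rot":[0,0,-0.6],"claw":1},{"xyz":[0.03,0,5.47],"delta_rot":[0,0,-0.6],"claw":1},{"xyz":[0.03,0,5.47],"delta_rot":[0,0,-0.6],"claw":1},{"xyz":[0.03,0,5.47],"delta_rot":[0,0,-0.6],"claw":1},{"xyz":[0.03,0,5.47],"delta_rot":[0,0,-0.6],"claw":1},{"xyz":[0.03,0,5.47],"delta_rot":[0,0,-0.6],"claw":1},{"xyz":[0.03,0,3],"delta_rot":[0,0,-0.6],"claw":1},{"xyz":[0.03,0,1],"delta_rot":[0,0,-0.6],"claw":1},{"xyz":[0.03,0,-1],"delta_rot":[0,0,-0.6],"claw":1},{"xyz":[0.03,0,-1],"delta_rot":[0,0,-0.6],"claw":1}]' 50
python3 -m crank '[{"xyz":[0,0,0],"delta_rot":[0,10,0],"claw":1},{"xyz":[0,0,0],"delta_rot":[0,20,0],"claw":1},{"xyz":[0,0,0],"delta_rot":[0,30,0],"claw":1},{"xyz":[0,0,0],"delta_rot":[0,30,0],"claw":1},{"xyz":[0,0,0],"delta_rot":[0,30,0],"claw":1},{"xyz":[0,0,0],"delta_rot":[0,30,0],"claw":1},{"xyz":[0,0,0],"delta_rot":[0,30,0],"claw":1},{"xyz":[0,0,0],"delta_rot":[0,20,0],"claw":1},{"xyz":[0,0,0],"delta_rot":[0,10,0],"claw":1},{"xyz":[0,0,0],"delta_rot":[0,0,0],"claw":1},{"xyz":[0,0,0],"delta_rot":[0,0,0],"claw":1},{"xyz":[0,0,0],"delta_rot":[0,0,0],"claw":1},{"xyz":[0,0,0],"delta_rot":[0,0,0],"claw":1},{"xyz":[0,0,0],"delta_rot":[0,0,0],"claw":1}]'
python3 -c "
from h import *
st()"
python3 -m crank '[{"xyz":[0,0,0],"delta_rot":[0,-10,0],"claw":1},{"xyz":[0,0,0],"delta_rot":[0,-20,0],"claw":1},{"xyz":[0,0,0],"delta_rot":[0,-30,0],"claw":1},{"xyz":[0,0,0],"delta_rot":[0,-30,0],"claw":1},{"xyz":[0,0,0],"delta_rot":[0,-30,0],"claw":1},{"xyz":[0,0,0],"delta_rot":[0,-30,0],"claw":1},{"xyz":[0,0,0],"delta_rot":[0,-30,0],"claw":1},{"xyz":[0,0,0],"delta_rot":[0,-20,0],"claw":1},{"xyz":[0,0,0],"delta_rot":[0,-10,0],"claw":1},{"xyz":[0,0,0],"delta_rot":[0,0,0],"claw":1},{"xyz":[0,0,0],"delta_rot":[0,0,0],"claw":1},{"xyz":[0,0,0],"delta_rot":[0,0,0],"claw":1},{"xyz":[0,0,0],"delta_rot":[0,0,0],"claw":1},{"xyz":[0,0,0],"delta_rot":[0,0,0],"claw":1}]'
python3 -c "
from h import *
st()"
```

```text
time_s: 12.22
tcp_pos: [0.4636, -0.1513, 0.2046]
eef_rot: [-180.0, -0.5, -1.2]
contact_force: [-0.1, 0.1, -3.9]
gripper_width: 0.0456
gripper_force: 50.0
time_s: 13.98
tcp_pos: [0.4608, -0.1512, 0.2008]
eef_rot: [-180.0, -0.1, -1.2]
contact_force: [-0.6, 0.7, -2.9]
gripper_width: 0.046
gripper_force: 50.0
t 13.97 [ 0.4608 -0.1512  0.2008] [-179.9897   -0.1128   -1.2261] F [-0.6289  0.6768 -2.8819] M [-0.0414 -0.0609 -0.0048] w 0.0460 gf 50.0
time_s: 15.72
tcp_pos: [0.4618, -0.1512, 0.1996]
eef_rot: [180.0, 0.1, -1.2]
contact_force: [0.2, -0.9, -3.6]
gripper_width: 0.0454
gripper_force: 50.0
t 15.72 [ 0.4618 -0.1512  0.1996] [179.995    0.0917  -1.2353] F [ 0.242  -0.8576 -3.5526] M [-0.011   0.0422  0.0094] w 0.0454 gf 50.0
```

```bash
cat >> h.py <<'E'
def my(n=6):
    v=[]
    for i in range(n): v.append(r.get_state()["moment"]);optics.capture("wrist")
    v=np.array(v);print("moment mean",v.mean(0),"sd",v.std(0),"n",n);st()
E
python3 -c "
from h import *
my()"
python3 -m crank '[{"xyz":[0,0,0],"delta_rot":[0,10,0],"claw":1},{"xyz":[0,0,0],"delta_rot":[0,20,0],"claw":1},{"xyz":[0,0,0],"delta_rot":[0,30,0],"claw":1},{"xyz":[0,0,0],"delta_rot":[0,30,0],"claw":1},{"xyz":[0,0,0],"delta_rot":[0,30,0],"claw":1},{"xyz":[0,0,0],"delta_rot":[0,30,0],"claw":1},{"xyz":[0,0,0],"delta_rot":[0,30,0],"claw":1},{"xyz":[0,0,0],"delta_rot":[0,20,0],"claw":1},{"xyz":[0,0,0],"delta_rot":[0,10,0],"claw":1},{"xyz":[0,0,0],"delta_rot":[0,0,0],"claw":1},{"xyz":[0,0,0],"delta_rot":[0,0,0],"claw":1},{"xyz":[0,0,0],"delta_rot":[0,0,0],"claw":1},{"xyz":[0,0,0],"delta_rot":[0,0,0],"claw":1},{"xyz":[0,0,0],"delta_rot":[0,0,0],"claw":1}]'
python3 -c "
from h import *
my()"
```

```text
moment mean [-0.0213  0.0289  0.0093] sd [0.015  0.0148 0.0365] n 6
t 16.02 [ 0.4614 -0.1513  0.1999] [179.9947   0.0459  -1.2339] F [-0.3326 -0.1631 -3.6999] M [-0.016   0.0593  0.    ] w 0.0456 gf 50.0
time_s: 17.77
tcp_pos: [0.4608, -0.1513, 0.2008]
eef_rot: [-180.0, -0.1, -1.2]
contact_force: [0.6, -0.1, -2.6]
gripper_width: 0.0459
gripper_force: 50.0
moment mean [-0.0427 -0.0292  0.023 ] sd [0.029  0.0378 0.0236] n 6
t 18.07 [ 0.4613 -0.1513  0.2005] [-179.9967   -0.0424   -1.2319] F [-1.0118  1.0812 -3.3351] M [-0.0516 -0.011  -0.0325] w 0.0455 gf 50.0
```

```bash
cat >> h.py <<'E'
def mm(n=10):
    v=[];t=[]
    for i in range(n): s=r.get_state();v.append(s["moment"]);t.append(s["joint_torque"]);optics.capture("wrist")
    v=np.array(v);t=np.array(t);print("M mean",v.mean(0),"sd",v.std(0),"tau456",t.mean(0)[3:],t.std(0)[3:],"eef",s["eef_rot"],"z",s["tcp_pos"][2])
E
python3 -c "
from h import *
mm()"
python3 -m crank '[{"xyz":[0,0,0],"delta_rot":[0,-10,0],"claw":1},{"xyz":[0,0,0],"delta_rot":[0,-20,0],"claw":1},{"xyz":[0,0,0],"delta_rot":[0,-30,0],"claw":1},{"xyz":[0,0,0],"delta_rot":[0,-30,0],"claw":1},{"xyz":[0,0,0],"delta_rot":[0,-30,0],"claw":1},{"xyz":[0,0,0],"delta_rot":[0,-30,0],"claw":1},{"xyz":[0,0,0],"delta_rot":[0,-30,0],"claw":1},{"xyz":[0,0,0],"delta_rot":[0,-30,0],"claw":1},{"xyz":[0,0,0],"delta_rot":[0,-30,0],"claw":1},{"xyz":[0,0,0],"delta_rot":[0,-20,0],"claw":1},{"xyz":[0,0,0],"delta_rot":[0,-10,0],"claw":1},{"xyz":[0,0,0],"delta_rot":[0,0,0],"claw":1},{"xyz":[0,0,0],"delta_rot":[0,0,0],"claw":1},{"xyz":[0,0,0],"delta_rot":[0,0,0],"claw":1},{"xyz":[0,0,0],"delta_rot":[0,0,0],"claw":1},{"xyz":[0,0,0],"delta_rot":[0,0,0],"claw":1},{"xyz":[0,0,0],"delta_rot":[0,0,0],"claw":1},{"xyz":[0,0,0],"delta_rot":[0,0,0],"claw":1}]'
python3 -c "
from h import *
mm()"
```

```text
M mean [-0.0248 -0.0321 -0.0096] sd [0.019  0.0361 0.0244] tau456 [ 6.9871  0.0531 -0.0002] [0.0012 0.0015 0.0001] eef [179.9976   0.0092  -1.2357] z 0.20008571744062092
time_s: 20.82
tcp_pos: [0.4614, -0.1513, 0.1998]
eef_rot: [180.0, 0.1, -1.2]
contact_force: [-1.0, 0.2, -3.6]
gripper_width: 0.0457
gripper_force: 50.0
M mean [-0.0334  0.0184 -0.0016] sd [0.024  0.017  0.0316] tau456 [6.9888 0.1059 0.    ] [0.001  0.0019 0.0001] eef [-179.9998   -0.0062   -1.2376] z 0.20022480425249273
```

```bash
python3 -m crank '[{"xyz":[0,0,0],"delta_rot":[0,3,0],"claw":1},{"xyz":[0,0,0],"delta_rot":[0,6,0],"claw":1},{"xyz":[0,0,0],"delta_rot":[0,6,0],"claw":1},{"xyz":[0,0,0],"delta_rot":[0,6,0],"claw":1},{"xyz":[0,0,0],"delta_rot":[0,3,0],"claw":1},{"xyz":[0,0,0],"delta_rot":[0,0,0],"claw":1},{"xyz":[0,0,0],"delta_rot":[0,0,0],"claw":1},{"xyz":[0,0,0],"delta_rot":[0,0,0],"claw":1},{"xyz":[0,0,0],"delta_rot":[0,0,0],"claw":1},{"xyz":[0,0,0],"delta_rot":[0,0,0],"claw":1},{"xyz":[0,0,0],"delta_rot":[0,0,0],"claw":1}]'
python3 -c "
from h import *
mm(5)"
```

```text
time_s: 22.7
tcp_pos: [0.4612, -0.1513, 0.2004]
eef_rot: [-180.0, -0.0, -1.2]
contact_force: [-0.4, -0.2, -3.0]
gripper_width: 0.0458
gripper_force: 50.0
M mean [-0.0561 -0.01   -0.0224] sd [0.0301 0.0144 0.0031] tau456 [ 6.9894  0.0983 -0.0004] [0.0011 0.0012 0.0002] eef [-179.9965   -0.0087   -1.2388] z 0.20021565479839432
```

```bash
python3 -m crank '[{"xyz":[0,0,2],"delta_rot":[0,0,0],"claw":1},{"xyz":[0,0,4],"delta_rot":[0,0,0],"claw":1},{"xyz":[0,0,5.6],"delta_rot":[0,0,0],"claw":1},{"xyz":[0,0,6.2],"delta_rot":[0,0,0],"claw":1},{"xyz":[0,0,6.46],"delta_rot":[0,0,0],"claw":1},{"xyz":[0,0,6.46],"delta_rot":[0,0,0],"claw":1},{"xyz":[0,0,6.46],"delta_rot":[0,0,0],"claw":0},{"xyz":[0,0,6.46],"delta_rot":[0,0,0],"claw":0},{"xyz":[0,0,6.46],"delta_rot":[0,0,0],"claw":0},{"xyz":[0,0,6.46],"delta_rot":[0,0,0],"claw":0},{"xyz":[0,0,5],"delta_rot":[0,0,0],"claw":0},{"xyz":[0,0,3],"delta_rot":[0,0,0],"claw":0},{"xyz":[2.2,-0.3,1],"delta_rot":[0,0,0],"claw":0},{"xyz":[4.3,-0.5,1],"delta_rot":[0,0,0],"claw":0},{"xyz":[4.3,-0.5,1],"delta_rot":[0,0,0],"claw":0},{"xyz":[4.3,-0.5,1],"delta_rot":[0,0,0],"claw":0},{"xyz":[4.3,-0.5,1],"delta_rot":[0,0,0],"claw":0}]'
python3 -c "
from h import *
st();w=cam('wrist')
for o in tins(w): go([o[0],o[1],.006],[180,0,o[2]])"
```

```text
time_s: 25.08
tcp_pos: [0.5897, -0.1391, 0.1695]
eef_rot: [-180.0, 0.1, -1.2]
contact_force: [0.5, -0.4, -0.5]
gripper_width: 0.0879
gripper_force: 0.0
t 25.07 [ 0.5897 -0.1391  0.1695] [-179.9943    0.0795   -1.2451] F [ 0.5047 -0.4153 -0.5349] M [-0.0197 -0.0246 -0.0008] w 0.0879 gf 0.0
tin xy 0.5959 -0.1359 yaw 0.8 size 110 47 box 290 122 53 114
tin xy 0.6015 0.0520 yaw 3.3 size 110 45 box 88 120 71 115
xyz [ 0.215 -0.112  5.458] rot [-0.01  0.06 -2.09]
xyz [ 0.264 -6.377  5.458] rot [-0.01  0.06 -4.6 ]
```

```bash
python3 -m crank '[{"xyz":[0.21,-0.11,2],"delta_rot":[0,0,-2.1],"claw":0},{"xyz":[0.21,-0.11,4],"delta_rot":[0,0,-2.1],"claw":0},{"xyz":[0.21,-0.11,5.45],"delta_rot":[0,0,-2.1],"claw":0},{"xyz":[0.21,-0.11,5.45],"delta_rot":[0,0,-2.1],"claw":0},{"xyz":[0.21,-0.11,5.45],"delta_rot":[0,0,-2.1],"claw":1},{"xyz":[0.21,-0.11,5.45],"delta_rot":[0,0,-2.1],"claw":1},{"xyz":[0.21,-0.11,5.45],"delta_rot":[0,0,-2.1],"claw":1},{"xyz":[0.21,-0.11,5.45],"delta_rot":[0,0,-2.1],"claw":1},{"xyz":[0.21,-0.11,5.45],"delta_rot":[0,0,-2.1],"claw":1},{"xyz":[0.21,-0.11,5.45],"delta_rot":[0,0,-2.1],"claw":1},{"xyz":[0.21,-0.11,3],"delta_rot":[0,0,-2.1],"claw":1},{"xyz":[0.21,-0.11,1],"delta_rot":[0,0,-2.1],"claw":1},{"xyz":[0.21,-0.11,-1],"delta_rot":[0,0,-2.1],"claw":1},{"xyz":[0.21,-0.11,-1],"delta_rot":[0,0,-2.1],"claw":1}]' 50
python3 -m crank '[{"xyz":[0,0,0],"delta_rot":[0,10,0],"claw":1},{"xyz":[0,0,0],"delta_rot":[0,20,0],"claw":1},{"xyz":[0,0,0],"delta_rot":[0,30,0],"claw":1},{"xyz":[0,0,0],"delta_rot":[0,30,0],"claw":1},{"xyz":[0,0,0],"delta_rot":[0,30,0],"claw":1},{"xyz":[0,0,0],"delta_rot":[0,30,0],"claw":1},{"xyz":[0,0,0],"delta_rot":[0,30,0],"claw":1},{"xyz":[0,0,0],"delta_rot":[0,30,0],"claw":1},{"xyz":[0,0,0],"delta_rot":[0,30,0],"claw":1},{"xyz":[0,0,0],"delta_rot":[0,20,0],"claw":1},{"xyz":[0,0,0],"delta_rot":[0,10,0],"claw":1},{"xyz":[0,0,0],"delta_rot":[0,0,0],"claw":1},{"xyz":[0,0,0],"delta_rot":[0,0,0],"claw":1},{"xyz":[0,0,0],"delta_rot":[0,0,0],"claw":1},{"xyz":[0,0,0],"delta_rot":[0,0,0],"claw":1},{"xyz":[0,0,0],"delta_rot":[0,0,0],"claw":1},{"xyz":[0,0,0],"delta_rot":[0,0,0],"claw":1},{"xyz":[0,0,0],"delta_rot":[0,0,0],"claw":1}]'
python3 -c "
from h import *
mm(5)"
python3 -m crank '[{"xyz":[0,0,0],"delta_rot":[0,-10,0],"claw":1},{"xyz":[0,0,0],"delta_rot":[0,-20,0],"claw":1},{"xyz":[0,0,0],"delta_rot":[0,-30,0],"claw":1},{"xyz":[0,0,0],"delta_rot":[0,-30,0],"claw":1},{"xyz":[0,0,0],"delta_rot":[0,-30,0],"claw":1},{"xyz":[0,0,0],"delta_rot":[0,-30,0],"claw":1},{"xyz":[0,0,0],"delta_rot":[0,-30,0],"claw":1},{"xyz":[0,0,0],"delta_rot":[0,-30,0],"claw":1},{"xyz":[0,0,0],"delta_rot":[0,-30,0],"claw":1},{"xyz":[0,0,0],"delta_rot":[0,-20,0],"claw":1},{"xyz":[0,0,0],"delta_rot":[0,-10,0],"claw":1},{"xyz":[0,0,0],"delta_rot":[0,0,0],"claw":1},{"xyz":[0,0,0],"delta_rot":[0,0,0],"claw":1},{"xyz":[0,0,0],"delta_rot":[0,0,0],"claw":1},{"xyz":[0,0,0],"delta_rot":[0,0,0],"claw":1},{"xyz":[0,0,0],"delta_rot":[0,0,0],"claw":1},{"xyz":[0,0,0],"delta_rot":[0,0,0],"claw":1},{"xyz":[0,0,0],"delta_rot":[0,0,0],"claw":1}]'
python3 -c "
from h import *
mm(5)"
```

```text
time_s: 26.88
tcp_pos: [0.5994, -0.1359, 0.2053]
eef_rot: [180.0, -0.5, 0.9]
contact_force: [0.2, 0.7, -4.5]
gripper_width: 0.046
gripper_force: 50.0
time_s: 29.12
tcp_pos: [0.5968, -0.1359, 0.2006]
eef_rot: [-180.0, -0.0, 0.9]
contact_force: [0.1, 1.1, -3.8]
gripper_width: 0.0459
gripper_force: 50.0
M mean [-0.0566 -0.0329  0.0052] sd [0.0208 0.0227 0.0078] tau456 [ 7.1624  0.0816 -0.0002] [0.0005 0.0022 0.0001] eef [-179.9995   -0.0046    0.867 ] z 0.20017232414402467
time_s: 31.62
tcp_pos: [0.5971, -0.1359, 0.1997]
eef_rot: [180.0, 0.0, 0.9]
contact_force: [0.3, -0.2, -2.9]
gripper_width: 0.0453
gripper_force: 50.0
M mean [-0.0278  0.0126  0.0092] sd [0.0398 0.0177 0.0202] tau456 [7.1539 0.0756 0.0002] [0.0007 0.0017 0.0001] eef [179.9995   0.0066   0.8637] z 0.20012956871081286
```

```bash
python3 -c "
from h import *
mm(10)"
python3 -m crank '[{"xyz":[0,0,0],"delta_rot":[0,10,0],"claw":1},{"xyz":[0,0,0],"delta_rot":[0,20,0],"claw":1},{"xyz":[0,0,0],"delta_rot":[0,30,0],"claw":1},{"xyz":[0,0,0],"delta_rot":[0,40,0],"claw":1},{"xyz":[0,0,0],"delta_rot":[0,40,0],"claw":1},{"xyz":[0,0,0],"delta_rot":[0,40,0],"claw":1},{"xyz":[0,0,0],"delta_rot":[0,40,0],"claw":1},{"xyz":[0,0,0],"delta_rot":[0,40,0],"claw":1},{"xyz":[0,0,0],"delta_rot":[0,30,0],"claw":1},{"xyz":[0,0,0],"delta_rot":[0,20,0],"claw":1},{"xyz":[0,0,0],"delta_rot":[0,10,0],"claw":1},{"xyz":[0,0,0],"delta_rot":[0,0,0],"claw":1},{"xyz":[0,0,0],"delta_rot":[0,0,0],"claw":1},{"xyz":[0,0,0],"delta_rot":[0,0,0],"claw":1},{"xyz":[0,0,0],"delta_rot":[0,0,0],"claw":1},{"xyz":[0,0,0],"delta_rot":[0,0,0],"claw":1},{"xyz":[0,0,0],"delta_rot":[0,0,0],"claw":1},{"xyz":[0,0,0],"delta_rot":[0,0,0],"claw":1}]'
python3 -c "
from h import *
mm(12)"
```

```text
M mean [-0.0197 -0.0104 -0.0021] sd [0.0188 0.0407 0.026 ] tau456 [7.1571 0.0785 0.    ] [0.0012 0.0002 0.    ] eef [179.9986  -0.0053   0.8625] z 0.20021440437122381
time_s: 34.62
tcp_pos: [0.5968, -0.1359, 0.2007]
eef_rot: [-180.0, -0.1, 0.9]
contact_force: [0.0, 0.1, -3.3]
gripper_width: 0.0459
gripper_force: 50.0
M mean [-0.044   0.0088 -0.007 ] sd [0.024  0.0227 0.0251] tau456 [7.1592 0.0804 0.0001] [0.0015 0.0032 0.0001] eef [179.9999   0.004    0.8625] z 0.20011631265089622
```

Tin A is loose: its J5 torque reads 0.053 after one tilt and 0.10 after the other. Tin C is tight, with a constant 0.08. C goes into the tray.

```bash
python3 -c "
from h import *
go([.5875,-.3569,.2],[180,0,-87.65])"
```

```text
xyz [-0.428  7.362  0.003] rot [ 0.    0.   88.52]
```

```bash
python3 -m crank '[{"xyz":[-0.43,2,0],"delta_rot":[0,0,10],"claw":1},{"xyz":[-0.43,4,0],"delta_rot":[0,0,20],"claw":1},{"xyz":[-0.43,6,0],"delta_rot":[0,0,30],"claw":1},{"xyz":[-0.43,7.36,0],"delta_rot":[0,0,40],"claw":1},{"xyz":[-0.43,7.36,0],"delta_rot":[0,0,50],"claw":1},{"xyz":[-0.43,7.36,0],"delta_rot":[0,0,60],"claw":1},{"xyz":[-0.43,7.36,0],"delta_rot":[0,0,70],"claw":1},{"xyz":[-0.43,7.36,0],"delta_rot":[0,0,80],"claw":1},{"xyz":[-0.43,7.36,0],"delta_rot":[0,0,88.5],"claw":1},{"xyz":[-0.43,7.36,0],"delta_rot":[0,0,88.5],"claw":1},{"xyz":[-0.43,7.36,0],"delta_rot":[0,0,88.5],"claw":1},{"xyz":[-0.43,7.36,0],"delta_rot":[0,0,88.5],"claw":1},{"xyz":[-0.43,7.36,0],"delta_rot":[0,0,88.5],"claw":1}]'
python3 - <<'E'
from h import *
go([.5875,-.3569,.016],[180,0,-87.65])
c=cam("top");s=cam("side");w=cam("wrist")
for n,q in(("top",c),("side",s)):
    print(n,pix(q,[[.4826+u*.9992-v*.041,-.3612+u*.041+v*.9992,.032] for u in(-.16,.16) for v in(-.085,.085)]).round(1).tolist())
hs=cv2.cvtColor(s["img"],cv2.COLOR_BGR2HSV);m=cv2.inRange(hs,(15,60,120),(35,190,255));m[:150]=0;m[200:]=0;m[:,:270]=0;m[:,400:]=0
k=max(cv2.findContours(m,0,2)[0],key=cv2.contourArea);print(cv2.approxPolyDP(k,4,True).reshape(-1,2).tolist())
cv2.imwrite("pics/w6.png",w["img"])
E
```

```text
time_s: 36.85
tcp_pos: [0.5874, -0.3568, 0.2001]
eef_rot: [180.0, 0.0, -87.6]
contact_force: [0.3, 0.2, -3.4]
gripper_width: 0.0455
gripper_force: 50.0
xyz [ 0.002 -0.003  6.138] rot [0.   0.   0.07]
top [[493.6, 245.5], [435.5, 249.2], [481.7, 138.2], [425.5, 141.3]]
side [[374.1, 162.3], [378.4, 182.0], [288.9, 160.5], [283.5, 180.0]]
[[282, 180], [284, 188], [376, 190], [370, 162], [289, 160]]
```

View pics/w6.png

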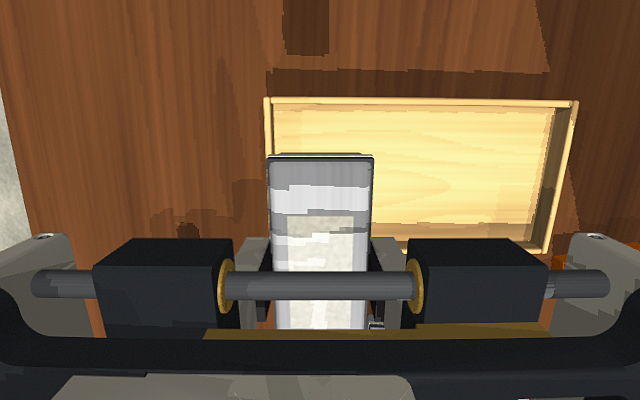

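Run:
```python
from h import *
w=cam("wrist");print(plane(w,[(266,97),(578,100),(547,252),(266,150)],.032))
print([[.4826+u*.9992-v*.041,-.3612+u*.041+v*.9992] for u,v in((.16,-.085),(-.16,-.085),(-.16,.085))])
```

```text
[[ 0.6417 -0.4398  0.032 ]
 [ 0.33   -0.452   0.032 ]
 [ 0.322  -0.2855  0.032 ]
 [ 0.6419 -0.3879  0.032 ]]
[[0.6459569999999999, -0.439572], [0.32621300000000003, -0.45269200000000004], [0.319243, -0.282828]]
```

```bash
python3 -m crank '[{"xyz":[0,0.1,2],"delta_rot":[0,0,0],"claw":1},{"xyz":[0,0.1,3.8],"delta_rot":[0,0,0],"claw":1},{"xyz":[0,0.1,5.2],"delta_rot":[0,0,0],"claw":1},{"xyz":[0,0.1,5.8],"delta_rot":[0,0,0],"claw":1},{"xyz":[0,0.1,6.14],"delta_rot":[0,0,0],"claw":1},{"xyz":[0,0.1,6.14],"delta_rot":[0,0,0],"claw":1},{"xyz":[0,0.1,6.14],"delta_rot":[0,0,0],"claw":1}]'
python3 -m crank '[{"xyz":[0,0,0],"delta_rot":[0,0,0],"claw":0.42},{"xyz":[0,0,0],"delta_rot":[0,0,0],"claw":0.42},{"xyz":[0,0,0],"delta_rot":[0,0,0],"claw":0.42},{"xyz":[0,0,-0.5],"delta_rot":[0,0,0],"claw":0.42},{"xyz":[0,0,-1.5],"delta_rot":[0,0,0],"claw":0.42},{"xyz":[0,0,-3],"delta_rot":[0,0,0],"claw":0.42},{"xyz":[0,0,-5],"delta_rot":[0,0,0],"claw":0}]'
python3 -c "
from h import *
st();go([.5996,.053,.17],[180,0,3.3])"
```

```text
time_s: 37.92
tcp_pos: [0.5856, -0.3574, 0.0178]
eef_rot: [-179.9, -0.1, -87.6]
contact_force: [0.2, -0.3, -2.4]
gripper_width: 0.0453
gripper_force: 50.0
time_s: 38.8
tcp_pos: [0.5836, -0.3567, 0.1673]
eef_rot: [179.9, 0.0, -87.6]
contact_force: [2.4, 0.1, -0.7]
gripper_width: 0.056
gripper_force: 0.0
t 38.80 [ 0.5836 -0.3567  0.1673] [179.8911   0.0343 -87.6323] F [ 2.355   0.0649 -0.7168] M [-0.0374 -0.23    0.0153] w 0.0560 gf 0.0
xyz [-13.624  -1.096  -0.084] rot [  0.06   0.11 -90.93]
```

```bash
python3 -m crank '[{"xyz":[-2,-0.2,0],"delta_rot":[0,0,-10],"claw":0},{"xyz":[-4,-0.4,0],"delta_rot":[0,0,-20],"claw":0},{"xyz":[-6,-0.6,0],"delta_rot":[0,0,-30],"claw":0},{"xyz":[-8,-0.8,0],"delta_rot":[0,0,-40],"claw":0},{"xyz":[-10,-1,0],"delta_rot":[0,0,-50],"claw":0},{"xyz":[-12,-1.1,0],"delta_rot":[0,0,-60],"claw":0},{"xyz":[-13.6,-1.1,0],"delta_rot":[0,0,-70],"claw":0},{"xyz":[-13.6,-1.1,0],"delta_rot":[0,0,-80],"claw":0},{"xyz":[-13.6,-1.1,0],"delta_rot":[0,0,-90.9],"claw":0},{"xyz":[-13.6,-1.1,0],"delta_rot":[0,0,-90.9],"claw":0},{"xyz":[-13.6,-1.1,0],"delta_rot":[0,0,-90.9],"claw":0},{"xyz":[-13.6,-1.1,0],"delta_rot":[0,0,-90.9],"claw":0}]'
python3 -c "
from h import *
st();w=cam('wrist')
for o in tins(w): go([o[0],o[1],.006],[180,0,o[2]])
print('top');c=cam('top');tins(c,.037)"
```

```text
time_s: 40.3
tcp_pos: [0.6006, 0.0518, 0.1662]
eef_rot: [-180.0, -0.0, 3.1]
contact_force: [0.3, -0.8, 0.5]
gripper_width: 0.0876
gripper_force: 0.0
t 40.30 [0.6006 0.0518 0.1662] [-179.9953   -0.0159    3.1044] F [ 0.3006 -0.7937  0.4995] M [-0.0438 -0.0345  0.0318] w 0.0876 gf 0.0
tin xy 0.6014 0.0536 yaw 4.1 size 111 46 box 293 128 52 114
xyz [ 0.03  -0.058  5.337] rot [-0.   -0.01 -0.96]
top
tin xy 0.3405 -0.0477 yaw 22.7 size 106 43 box 341 224 27 39
tin xy 0.3767 -0.3477 yaw 43.0 size 113 60 box 448 209 29 34
tin xy 0.4598 0.0518 yaw -9.3 size 114 50 box 308 183 22 40
tin xy 0.4612 -0.1485 yaw -1.9 size 112 50 box 379 182 18 39
tin xy 0.5764 -0.3552 yaw 89.1 size 110 60 box 437 151 38 21
```

```bash
python3 -m crank '[{"xyz":[0.03,-0.06,2],"delta_rot":[0,0,-0.9],"claw":0},{"xyz":[0.03,-0.06,4],"delta_rot":[0,0,-0.9],"claw":0},{"xyz":[0.03,-0.06,5.33],"delta_rot":[0,0,-0.9],"claw":0},{"xyz":[0.03,-0.06,5.33],"delta_rot":[0,0,-0.9],"claw":0},{"xyz":[0.03,-0.06,5.33],"delta_rot":[0,0,-0.9],"claw":1},{"xyz":[0.03,-0.06,5.33],"delta_rot":[0,0,-0.9],"claw":1},{"xyz":[0.03,-0.06,5.33],"delta_rot":[0,0,-0.9],"claw":1},{"xyz":[0.03,-0.06,5.33],"delta_rot":[0,0,-0.9],"claw":1},{"xyz":[0.03,-0.06,5.33],"delta_rot":[0,0,-0.9],"claw":1},{"xyz":[0.03,-0.06,5.33],"delta_rot":[0,0,-0.9],"claw":1},{"xyz":[0.03,-0.06,3],"delta_rot":[0,0,-0.9],"claw":1},{"xyz":[0.03,-0.06,1],"delta_rot":[0,0,-0.9],"claw":1},{"xyz":[0.03,-0.06,-1.1],"delta_rot":[0,0,-0.9],"claw":1},{"xyz":[0.03,-0.06,-1.1],"delta_rot":[0,0,-0.9],"claw":1}]' 50
python3 -m crank '[{"xyz":[0,0,0],"delta_rot":[0,10,0],"claw":1},{"xyz":[0,0,0],"delta_rot":[0,20,0],"claw":1},{"xyz":[0,0,0],"delta_rot":[0,30,0],"claw":1},{"xyz":[0,0,0],"delta_rot":[0,35,0],"claw":1},{"xyz":[0,0,0],"delta_rot":[0,35,0],"claw":1},{"xyz":[0,0,0],"delta_rot":[0,35,0],"claw":1},{"xyz":[0,0,0],"delta_rot":[0,35,0],"claw":1},{"xyz":[0,0,0],"delta_rot":[0,35,0],"claw":1},{"xyz":[0,0,0],"delta_rot":[0,30,0],"claw":1},{"xyz":[0,0,0],"delta_rot":[0,20,0],"claw":1},{"xyz":[0,0,0],"delta_rot":[0,10,0],"claw":1},{"xyz":[0,0,0],"delta_rot":[0,0,0],"claw":1},{"xyz":[0,0,0],"delta_rot":[0,0,0],"claw":1},{"xyz":[0,0,0],"delta_rot":[0,0,0],"claw":1},{"xyz":[0,0,0],"delta_rot":[0,0,0],"claw":1},{"xyz":[0,0,0],"delta_rot":[0,0,0],"claw":1},{"xyz":[0,0,0],"delta_rot":[0,0,0],"claw":1},{"xyz":[0,0,0],"delta_rot":[0,0,0],"claw":1}]'
python3 -c "
from h import *
mm(8)"
python3 -m crank '[{"xyz":[0,0,0],"delta_rot":[0,-10,0],"claw":1},{"xyz":[0,0,0],"delta_rot":[0,-20,0],"claw":1},{"xyz":[0,0,0],"delta_rot":[0,-30,0],"claw":1},{"xyz":[0,0,0],"delta_rot":[0,-35,0],"claw":1},{"xyz":[0,0,0],"delta_rot":[0,-35,0],"claw":1},{"xyz":[0,0,0],"delta_rot":[0,-35,0],"claw":1},{"xyz":[0,0,0],"delta_rot":[0,-35,0],"claw":1},{"xyz":[0,0,0],"delta_rot":[0,-35,0],"claw":1},{"xyz":[0,0,0],"delta_rot":[0,-30,0],"claw":1},{"xyz":[0,0,0],"delta_rot":[0,-20,0],"claw":1},{"xyz":[0,0,0],"delta_rot":[0,-10,0],"claw":1},{"xyz":[0,0,0],"delta_rot":[0,0,0],"claw":1},{"xyz":[0,0,0],"delta_rot":[0,0,0],"claw":1},{"xyz":[0,0,0],"delta_rot":[0,0,0],"claw":1},{"xyz":[0,0,0],"delta_rot":[0,0,0],"claw":1},{"xyz":[0,0,0],"delta_rot":[0,0,0],"claw":1},{"xyz":[0,0,0],"delta_rot":[0,0,0],"claw":1},{"xyz":[0,0,0],"delta_rot":[0,0,0],"claw":1}]'
python3 -c "
from h import *
mm(8)"
```

```text
time_s: 42.15
tcp_pos: [0.6037, 0.0547, 0.2042]
eef_rot: [-179.9, -0.5, 4.2]
contact_force: [-0.2, -0.5, -3.5]
gripper_width: 0.0458
gripper_force: 50.0
time_s: 44.4
tcp_pos: [0.6001, 0.0539, 0.1985]
eef_rot: [-180.0, 0.0, 4.2]
contact_force: [-0.6, -0.2, -3.2]
gripper_width: 0.0459
gripper_force: 50.0
M mean [-0.0179 -0.0551  0.0106] sd [0.0262 0.022  0.0483] tau456 [ 7.1008  0.0493 -0.0036] [0.0189 0.0088 0.0014] eef [-179.9876   -0.0343    4.1724] z 0.19928041728541124
time_s: 47.05
tcp_pos: [0.6015, 0.0539, 0.1985]
eef_rot: [180.0, 0.0, 4.2]
contact_force: [0.3, 1.2, -2.6]
gripper_width: 0.0458
gripper_force: 50.0
M mean [-0.0387  0.0281 -0.0086] sd [0.0243 0.0365 0.0244] tau456 [7.1518 0.1094 0.0002] [0.001  0.0017 0.0002] eef [-179.9993   -0.001     4.1655] z 0.19899474923803037
```

D behaves like A (0.049, then 0.109), so it is loose and goes into the bin.

Run:
```python
from h import *
c=cam("top");f=np.array([(122,203),(318,197),(325,487),(122,493)])/4+[165,90]
P=plane(c,f,.139);print(P,P.mean(0))
o=P.mean(0);yaw=1.44;d=np.array([np.cos(np.radians(yaw)),np.sin(np.radians(yaw)),0])
for s in(.045,-.045):
    t=o+d*s;print(t);go([t[0],t[1],.21],[180,0,yaw-90])
```

```text
[[0.626  0.3869 0.139 ]
 [0.6267 0.2501 0.139 ]
 [0.4277 0.2427 0.139 ]
 [0.4257 0.3807 0.139 ]] [0.5265 0.3151 0.139 ]
[0.5715 0.3162 0.139 ]
xyz [-0.356 -8.794 -0.365] rot [-0.01 -0.   92.73]
[0.4816 0.314  0.139 ]
xyz [-3.353 -8.937 -0.366] rot [-0.01 -0.   92.73]
```

```bash
python3 -m crank '[{"xyz":[-0.1,-2,-0.4],"delta_rot":[0,0,10],"claw":1},{"xyz":[-0.2,-4,-0.4],"delta_rot":[0,0,20],"claw":1},{"xyz":[-0.3,-5.5,-0.4],"delta_rot":[0,0,30],"claw":1},{"xyz":[-0.35,-7,-0.4],"delta_rot":[0,0,40],"claw":1},{"xyz":[-0.35,-8,-0.4],"delta_rot":[0,0,50],"claw":1},{"xyz":[-0.35,-8.79,-0.4],"delta_rot":[0,0,60],"claw":1},{"xyz":[-0.35,-8.79,-0.4],"delta_rot":[0,0,70],"claw":1},{"xyz":[-0.35,-8.79,-0.4],"delta_rot":[0,0,80],"claw":1},{"xyz":[-0.35,-8.79,-0.4],"delta_rot":[0,0,90],"claw":1},{"xyz":[-0.35,-8.79,-0.4],"delta_rot":[0,0,92.7],"claw":1},{"xyz":[-0.35,-8.79,-0.4],"delta_rot":[0,0,92.7],"claw":1},{"xyz":[-0.35,-8.79,-0.4],"delta_rot":[0,0,92.7],"claw":1},{"xyz":[-0.35,-8.79,-0.4],"delta_rot":[0,0,92.7],"claw":1}]'
python3 - <<'E'
from h import *
go([.5715,.3162,.092],[180,0,-88.6])
w=cam("wrist");cv2.imwrite("pics/w7.png",w["img"])
E
```

```text
time_s: 49.12
tcp_pos: [0.5717, 0.3161, 0.211]
eef_rot: [180.0, -0.0, -88.5]
contact_force: [-0.7, 0.4, -3.5]
gripper_width: 0.046
gripper_force: 50.0
xyz [-0.004  0.008  3.965] rot [ 0.  -0.   0.1]
```

View pics/w7.png

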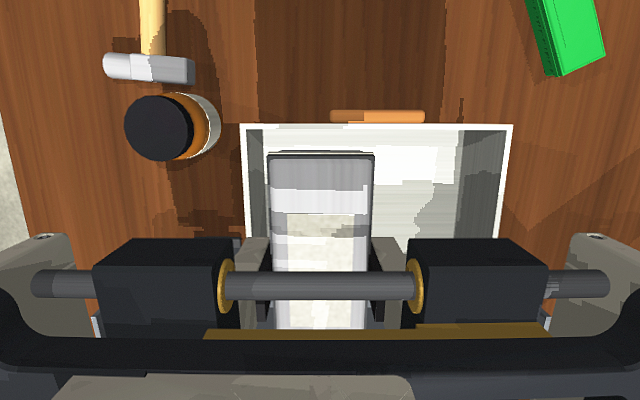

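Run:
```python
from h import *
w=cam("wrist");print(plane(w,[(240,124),(513,124),(245,200),(502,200)],.139))
```

```text
[[0.6276 0.2536 0.139 ]
 [0.4337 0.2482 0.139 ]
 [0.6263 0.3094 0.139 ]
 [0.4314 0.3045 0.139 ]]
```

```bash
python3 -m crank '[{"xyz":[-0.07,0,1.2],"delta_rot":[0,0,0],"claw":1},{"xyz":[-0.07,0,2.4],"delta_rot":[0,0,0],"claw":1},{"xyz":[-0.07,0,3.2],"delta_rot":[0,0,0],"claw":1},{"xyz":[-0.07,0,3.8],"delta_rot":[0,0,0],"claw":1},{"xyz":[-0.07,0,3.97],"delta_rot":[0,0,0],"claw":1},{"xyz":[-0.07,0,3.97],"delta_rot":[0,0,0],"claw":1}]'
python3 -m crank '[{"xyz":[0,0,0],"delta_rot":[0,0,0],"claw":0.42},{"xyz":[0,0,0],"delta_rot":[0,0,0],"claw":0.42},{"xyz":[0,0,0],"delta_rot":[0,0,0],"claw":0.42},{"xyz":[0,0,0],"delta_rot":[0,0,0],"claw":0.42},{"xyz":[0,0,-1],"delta_rot":[0,0,0],"claw":0.42},{"xyz":[0,0,-2.5],"delta_rot":[0,0,0],"claw":0.42},{"xyz":[0,0,-4],"delta_rot":[0,0,0],"claw":0.42},{"xyz":[0,0,-4],"delta_rot":[0,0,0],"claw":0}]'
python3 -c "
from h import *
st();go([.462,.051,.17],[180,0,-9.4])"
```

```text
time_s: 49.98
tcp_pos: [0.572, 0.3184, 0.0923]
eef_rot: [-180.0, 0.0, -88.5]
contact_force: [0.5, 0.7, -2.8]
gripper_width: 0.0458
gripper_force: 50.0
time_s: 50.98
tcp_pos: [0.5735, 0.3195, 0.2167]
eef_rot: [-179.6, 0.3, -88.5]
contact_force: [-0.2, 0.9, -0.0]
gripper_width: 0.0563
gripper_force: 0.0
t 50.98 [0.5735 0.3195 0.2167] [-179.6339    0.2647  -88.5043] F [-0.1528  0.9101 -0.0083] M [ 0.1008 -0.0458  0.0703] w 0.0563 gf 0.0
xyz [8.857 3.959 1.491] rot [ -0.49  -0.03 -79.1 ]
```

```bash
python3 -m crank '[{"xyz":[2,0.9,0],"delta_rot":[0,0,-10],"claw":0},{"xyz":[4,1.8,0],"delta_rot":[0,0,-20],"claw":0},{"xyz":[6,2.7,0.5],"delta_rot":[0,0,-30],"claw":0},{"xyz":[8,3.6,1],"delta_rot":[0,0,-40],"claw":0},{"xyz":[8.86,3.96,1.4],"delta_rot":[0,0,-50],"claw":0},{"xyz":[8.86,3.96,1.4],"delta_rot":[0,0,-60],"claw":0},{"xyz":[8.86,3.96,1.4],"delta_rot":[0,0,-70],"claw":0},{"xyz":[8.86,3.96,1.4],"delta_rot":[0,0,-79],"claw":0},{"xyz":[8.86,3.96,1.4],"delta_rot":[0,0,-79],"claw":0},{"xyz":[8.86,3.96,1.4],"delta_rot":[0,0,-79],"claw":0},{"xyz":[8.86,3.96,1.4],"delta_rot":[0,0,-79],"claw":0}]'
python3 -c "
from h import *
st();w=cam('wrist')
for o in tins(w): go([o[0],o[1],.006],[180,0,o[2]])
print('top');c=cam('top');tins(c,.03)"
```

```text
time_s: 52.35
tcp_pos: [0.4597, 0.0495, 0.1698]
eef_rot: [180.0, 0.0, -9.6]
contact_force: [-0.2, 0.1, -0.4]
gripper_width: 0.0877
gripper_force: 0.0
t 52.35 [0.4597 0.0495 0.1698] [179.9973   0.0055  -9.6438] F [-0.2406  0.1458 -0.3766] M [ 0.0198 -0.0005 -0.0587] w 0.0877 gf 0.0
tin xy 0.4635 0.3545 yaw -26.4 size 103 66 box 0 177 63 90
tin xy 0.4613 0.0525 yaw -9.8 size 110 47 box 292 128 51 112
tin xy 0.4623 -0.1411 yaw -1.2 size 111 59 box 488 88 64 122
xyz [ -1.572 -10.046   5.459] rot [ 0.    0.   16.82]
xyz [ 0.038 -0.107  5.46 ] rot [0.   0.01 0.15]
xyz [1.146 6.249 5.46 ] rot [ 0.    0.01 -8.37]
top
tin xy 0.3403 -0.0482 yaw 23.0 size 106 43 box 341 224 27 39
tin xy 0.4604 -0.1508 yaw -1.9 size 110 47 box 380 183 17 38
tin xy 0.5840 -0.3551 yaw -87.7 size 117 49 box 436 150 39 18
```

```bash
python3 -m crank '[{"xyz":[0.04,-0.11,2],"delta_rot":[0,0,0],"claw":0},{"xyz":[0.04,-0.11,4],"delta_rot":[0,0,0],"claw":0},{"xyz":[0.04,-0.11,5.45],"delta_rot":[0,0,0],"claw":0},{"xyz":[0.04,-0.11,5.45],"delta_rot":[0,0,0],"claw":0},{"xyz":[0.04,-0.11,5.45],"delta_rot":[0,0,0],"claw":1},{"xyz":[0.04,-0.11,5.45],"delta_rot":[0,0,0],"claw":1},{"xyz":[0.04,-0.11,5.45],"delta_rot":[0,0,0],"claw":1},{"xyz":[0.04,-0.11,5.45],"delta_rot":[0,0,0],"claw":1},{"xyz":[0.04,-0.11,5.45],"delta_rot":[0,0,0],"claw":1},{"xyz":[0.04,-0.11,5.45],"delta_rot":[0,0,0],"claw":1},{"xyz":[0.04,-0.11,3],"delta_rot":[0,0,0],"claw":1},{"xyz":[0.04,-0.11,1],"delta_rot":[0,0,0],"claw":1},{"xyz":[0.04,-0.11,-1],"delta_rot":[0,0,0],"claw":1},{"xyz":[0.04,-0.11,-1],"delta_rot":[0,0,0],"claw":1}]' 50
python3 -m crank '[{"xyz":[0,0,0],"delta_rot":[0,10,0],"claw":1},{"xyz":[0,0,0],"delta_rot":[0,20,0],"claw":1},{"xyz":[0,0,0],"delta_rot":[0,30,0],"claw":1},{"xyz":[0,0,0],"delta_rot":[0,35,0],"claw":1},{"xyz":[0,0,0],"delta_rot":[0,35,0],"claw":1},{"xyz":[0,0,0],"delta_rot":[0,35,0],"claw":1},{"xyz":[0,0,0],"delta_rot":[0,35,0],"claw":1},{"xyz":[0,0,0],"delta_rot":[0,35,0],"claw":1},{"xyz":[0,0,0],"delta_rot":[0,30,0],"claw":1},{"xyz":[0,0,0],"delta_rot":[0,20,0],"claw":1},{"xyz":[0,0,0],"delta_rot":[0,10,0],"claw":1},{"xyz":[0,0,0],"delta_rot":[0,0,0],"claw":1},{"xyz":[0,0,0],"delta_rot":[0,0,0],"claw":1},{"xyz":[0,0,0],"delta_rot":[0,0,0],"claw":1},{"xyz":[0,0,0],"delta_rot":[0,0,0],"claw":1},{"xyz":[0,0,0],"delta_rot":[0,0,0],"claw":1},{"xyz":[0,0,0],"delta_rot":[0,0,0],"claw":1},{"xyz":[0,0,0],"delta_rot":[0,0,0],"claw":1}]'
python3 -c "
from h import *
mm(10)"
python3 -m crank '[{"xyz":[0,0,0],"delta_rot":[0,-10,0],"claw":1},{"xyz":[0,0,0],"delta_rot":[0,-20,0],"claw":1},{"xyz":[0,0,0],"delta_rot":[0,-30,0],"claw":1},{"xyz":[0,0,0],"delta_rot":[0,-35,0],"claw":1},{"xyz":[0,0,0],"delta_rot":[0,-35,0],"claw":1},{"xyz":[0,0,0],"delta_rot":[0,-35,0],"claw":1},{"xyz":[0,0,0],"delta_rot":[0,-35,0],"claw":1},{"xyz":[0,0,0],"delta_rot":[0,-35,0],"claw":1},{"xyz":[0,0,0],"delta_rot":[0,-30,0],"claw":1},{"xyz":[0,0,0],"delta_rot":[0,-20,0],"claw":1},{"xyz":[0,0,0],"delta_rot":[0,-10,0],"claw":1},{"xyz":[0,0,0],"delta_rot":[0,0,0],"claw":1},{"xyz":[0,0,0],"delta_rot":[0,0,0],"claw":1},{"xyz":[0,0,0],"delta_rot":[0,0,0],"claw":1},{"xyz":[0,0,0],"delta_rot":[0,0,0],"claw":1},{"xyz":[0,0,0],"delta_rot":[0,0,0],"claw":1},{"xyz":[0,0,0],"delta_rot":[0,0,0],"claw":1},{"xyz":[0,0,0],"delta_rot":[0,0,0],"claw":1}]'
python3 -c "
from h import *
mm(10)"
```

```text
time_s: 54.2
tcp_pos: [0.4635, 0.0535, 0.2043]
eef_rot: [-179.7, -0.4, -9.5]
contact_force: [-0.4, 0.2, -3.7]
gripper_width: 0.0453
gripper_force: 50.0
time_s: 56.45
tcp_pos: [0.4612, 0.0527, 0.2002]
eef_rot: [-180.0, -0.0, -9.5]
contact_force: [-0.5, 1.0, -3.0]
gripper_width: 0.0457
gripper_force: 50.0
M mean [-0.037  -0.0232 -0.0215] sd [0.0387 0.0323 0.0277] tau456 [ 6.9901  0.072  -0.0018] [0.001  0.0012 0.0014] eef [179.9955   0.0049  -9.539 ] z 0.19982166012254615
time_s: 59.2
tcp_pos: [0.4616, 0.0524, 0.1995]
eef_rot: [180.0, 0.0, -9.6]
contact_force: [-0.2, -0.3, -2.6]
gripper_width: 0.0457
gripper_force: 50.0
M mean [-0.0104  0.0212 -0.0028] sd [0.0292 0.0223 0.0262] tau456 [7.0099 0.1009 0.0005] [0.0006 0.0013 0.0004] eef [-179.996    -0.0043   -9.5332] z 0.19991698333526653
```

```bash
python3 -m crank '[{"xyz":[0,0,0],"delta_rot":[0,10,0],"claw":1},{"xyz":[0,0,0],"delta_rot":[0,20,0],"claw":1},{"xyz":[0,0,0],"delta_rot":[0,30,0],"claw":1},{"xyz":[0,0,0],"delta_rot":[0,40,0],"claw":1},{"xyz":[0,0,0],"delta_rot":[0,45,0],"claw":1},{"xyz":[0,0,0],"delta_rot":[0,45,0],"claw":1},{"xyz":[0,0,0],"delta_rot":[0,45,0],"claw":1},{"xyz":[0,0,0],"delta_rot":[0,45,0],"claw":1},{"xyz":[0,0,0],"delta_rot":[0,40,0],"claw":1},{"xyz":[0,0,0],"delta_rot":[0,30,0],"claw":1},{"xyz":[0,0,0],"delta_rot":[0,20,0],"claw":1},{"xyz":[0,0,0],"delta_rot":[0,10,0],"claw":1},{"xyz":[0,0,0],"delta_rot":[0,0,0],"claw":1},{"xyz":[0,0,0],"delta_rot":[0,-5,0],"claw":1},{"xyz":[0,0,0],"delta_rot":[0,-5,0],"claw":1},{"xyz":[0,0,0],"delta_rot":[0,0,0],"claw":1},{"xyz":[0,0,0],"delta_rot":[0,0,0],"claw":1},{"xyz":[0,0,0],"delta_rot":[0,0,0],"claw":1},{"xyz":[0,0,0],"delta_rot":[0,0,0],"claw":1},{"xyz":[0,0,0],"delta_rot":[0,0,0],"claw":1}]'
python3 -m crank '[{"xyz":[0,0,0],"delta_rot":[0,0,0],"claw":1},{"xyz":[0,0,0],"delta_rot":[0,0,0],"claw":1},{"xyz":[0,0,0],"delta_rot":[0,0,0],"claw":1},{"xyz":[0,0,0],"delta_rot":[0,0,0],"claw":1},{"xyz":[0,0,0],"delta_rot":[0,0,0],"claw":1},{"xyz":[0,0,0],"delta_rot":[0,0,0],"claw":1}]' >/dev/null
python3 -c "
from h import *
mm(8)"
python3 -m crank '[{"xyz":[0,0,0],"delta_rot":[0,-10,0],"claw":1},{"xyz":[0,0,0],"delta_rot":[0,-20,0],"claw":1},{"xyz":[0,0,0],"delta_rot":[0,-30,0],"claw":1},{"xyz":[0,0,0],"delta_rot":[0,-40,0],"claw":1},{"xyz":[0,0,0],"delta_rot":[0,-45,0],"claw":1},{"xyz":[0,0,0],"delta_rot":[0,-45,0],"claw":1},{"xyz":[0,0,0],"delta_rot":[0,-45,0],"claw":1},{"xyz":[0,0,0],"delta_rot":[0,-45,0],"claw":1},{"xyz":[0,0,0],"delta_rot":[0,-40,0],"claw":1},{"xyz":[0,0,0],"delta_rot":[0,-30,0],"claw":1},{"xyz":[0,0,0],"delta_rot":[0,-20,0],"claw":1},{"xyz":[0,0,0],"delta_rot":[0,-10,0],"claw":1},{"xyz":[0,0,0],"delta_rot":[0,0,0],"claw":1},{"xyz":[0,0,0],"delta_rot":[0,-5,0],"claw":1},{"xyz":[0,0,0],"delta_rot":[0,-5,0],"claw":1},{"xyz":[0,0,0],"delta_rot":[0,0,0],"claw":1},{"xyz":[0,0,0],"delta_rot":[0,0,0],"claw":1},{"xyz":[0,0,0],"delta_rot":[0,0,0],"claw":1},{"xyz":[0,0,0],"delta_rot":[0,0,0],"claw":1},{"xyz":[0,0,0],"delta_rot":[0,0,0],"claw":1}]'
python3 -m crank '[{"xyz":[0,0,0],"delta_rot":[0,0,0],"claw":1},{"xyz":[0,0,0],"delta_rot":[0,0,0],"claw":1},{"xyz":[0,0,0],"delta_rot":[0,0,0],"claw":1},{"xyz":[0,0,0],"delta_rot":[0,0,0],"claw":1},{"xyz":[0,0,0],"delta_rot":[0,0,0],"claw":1},{"xyz":[0,0,0],"delta_rot":[0,0,0],"claw":1}]' >/dev/null
python3 -c "
from h import *
mm(8)"
```

```text
time_s: 62.2
tcp_pos: [0.4616, 0.0526, 0.1998]
eef_rot: [180.0, 0.0, -9.5]
contact_force: [0.6, 1.1, -2.1]
gripper_width: 0.0452
gripper_force: 50.0
M mean [-0.0132 -0.0352 -0.0159] sd [0.0341 0.0374 0.0325] tau456 [6.9771 0.0564 0.    ] [0.0003 0.0002 0.    ] eef [-179.9987   -0.0008   -9.5352] z 0.1998572723515987
time_s: 65.85
tcp_pos: [0.4618, 0.0525, 0.1997]
eef_rot: [180.0, 0.0, -9.6]
contact_force: [-0.2, -0.1, -3.1]
gripper_width: 0.0456
gripper_force: 50.0
M mean [-0.0181  0.0266  0.0152] sd [0.0311 0.0312 0.0109] tau456 [7.0099 0.1    0.    ] [0.0002 0.0002 0.    ] eef [179.9993   0.0008  -9.5355] z 0.19985367669454354
```

B is loose as well: a repeatable shift of 0.044 on J5 and 0.033 on J4. It goes into the bin.

```bash
python3 -c "
from h import *
go([.487,.3165,.21],[180,0,-88.5])"
```

```text
xyz [-0.617 -8.819 -0.338] rot [ 0.    0.   78.96]
```

```bash
python3 -m crank '[{"xyz":[-0.1,-2,-0.4],"delta_rot":[0,0,10],"claw":1},{"xyz":[-0.2,-3.5,-0.4],"delta_rot":[0,0,20],"claw":1},{"xyz":[-0.3,-5,-0.4],"delta_rot":[0,0,30],"claw":1},{"xyz":[-0.4,-6.5,-0.4],"delta_rot":[0,0,40],"claw":1},{"xyz":[-0.5,-7.7,-0.4],"delta_rot":[0,0,50],"claw":1},{"xyz":[-0.62,-8.82,-0.4],"delta_rot":[0,0,60],"claw":1},{"xyz":[-0.62,-8.82,-0.4],"delta_rot":[0,0,70],"claw":1},{"xyz":[-0.62,-8.82,-0.4],"delta_rot":[0,0,79],"claw":1},{"xyz":[-0.62,-8.82,-0.4],"delta_rot":[0,0,79],"claw":1},{"xyz":[-0.62,-8.82,-0.4],"delta_rot":[0,0,79],"claw":1},{"xyz":[-0.62,-8.82,-0.4],"delta_rot":[0,0,79],"claw":1},{"xyz":[-0.62,-8.82,-0.4],"delta_rot":[0,0,79],"claw":1}]'
python3 - <<'E'
from h import *
go([.487,.3175,.092],[180,0,-88.6])
w=cam("wrist");cv2.imwrite("pics/w8.png",w["img"])
# D's top in the bin, about 0.069+0.03 high: expected corners
print(pix(w,[[.572+a,.318+b,.099] for a in(.023,-.023) for b in(-.055,)]).round(0).tolist())
h=cv2.cvtColor(w["img"],cv2.COLOR_BGR2GRAY);print(h[200,180:400:4])
E
```

```text
time_s: 68.5
tcp_pos: [0.4869, 0.3165, 0.2119]
eef_rot: [-180.0, 0.0, -88.5]
contact_force: [-1.1, 0.1, -3.0]
gripper_width: 0.0458
gripper_force: 50.0
xyz [-0.035 -0.003  3.997] rot [-0.    0.    0.11]
[[190.0, 131.0], [245.0, 132.0]]
[ 95 189 189 187 187 196 231 227 253 250 252 254 253 253 253 251 215 207
  61  56 146 146 122 201 233 235 235 236 232 234 233 235 235 237 235 234
 233 236 231 232 227 232 232 233 234 234 233 144  82 104 104 102 193 255
  74]
```

```bash
python3 -m crank '[{"xyz":[-0.04,0,1.2],"delta_rot":[0,0,0],"claw":1},{"xyz":[-0.04,0,2.4],"delta_rot":[0,0,0],"claw":1},{"xyz":[-0.04,0,3.2],"delta_rot":[0,0,0],"claw":1},{"xyz":[-0.04,0,3.8],"delta_rot":[0,0,0],"claw":1},{"xyz":[-0.04,0,4],"delta_rot":[0,0,0],"claw":1},{"xyz":[-0.04,0,4],"delta_rot":[0,0,0],"claw":1}]'
python3 -m crank '[{"xyz":[0,0,0],"delta_rot":[0,0,0],"claw":0.42},{"xyz":[0,0,0],"delta_rot":[0,0,0],"claw":0.42},{"xyz":[0,0,0],"delta_rot":[0,0,0],"claw":0.42},{"xyz":[0,0,0],"delta_rot":[0,0,0],"claw":0.42},{"xyz":[0,0,-1],"delta_rot":[0,0,0],"claw":0.42},{"xyz":[0,0,-2.5],"delta_rot":[0,0,0],"claw":0.42},{"xyz":[0,0,-4],"delta_rot":[0,0,0],"claw":0.42},{"xyz":[0,0,-4],"delta_rot":[0,0,0],"claw":0}]'
python3 -c "
from h import *
st();go([.4621,-.150,.17],[180,0,-1.2])"
```

```text
time_s: 69.3
tcp_pos: [0.487, 0.3178, 0.092]
eef_rot: [180.0, -0.0, -88.5]
contact_force: [-0.2, 0.1, -2.2]
gripper_width: 0.0452
gripper_force: 50.0
time_s: 70.3
tcp_pos: [0.4885, 0.3192, 0.2162]
eef_rot: [-179.7, 0.3, -88.5]
contact_force: [-0.6, -0.3, -1.5]
gripper_width: 0.0565
gripper_force: 0.0
t 70.30 [0.4885 0.3192 0.2162] [-179.6839    0.2917  -88.5043] F [-0.64   -0.254  -1.4964] M [ 0.0638 -0.0302  0.0005] w 0.0565 gf 0.0
xyz [15.621  1.298  1.453] rot [ -0.47  -0.01 -87.3 ]
```

```bash
python3 -m crank '[{"xyz":[2,0.2,0],"delta_rot":[0,0,-10],"claw":0},{"xyz":[4,0.4,0],"delta_rot":[0,0,-20],"claw":0},{"xyz":[6,0.6,0.5],"delta_rot":[0,0,-30],"claw":0},{"xyz":[8,0.8,1],"delta_rot":[0,0,-40],"claw":0},{"xyz":[10,1,1.4],"delta_rot":[0,0,-50],"claw":0},{"xyz":[12,1.2,1.4],"delta_rot":[0,0,-60],"claw":0},{"xyz":[14,1.3,1.4],"delta_rot":[0,0,-70],"claw":0},{"xyz":[15.62,1.3,1.4],"delta_rot":[0,0,-80],"claw":0},{"xyz":[15.62,1.3,1.4],"delta_rot":[0,0,-87.3],"claw":0},{"xyz":[15.62,1.3,1.4],"delta_rot":[0,0,-87.3],"claw":0},{"xyz":[15.62,1.3,1.4],"delta_rot":[0,0,-87.3],"claw":0},{"xyz":[15.62,1.3,1.4],"delta_rot":[0,0,-87.3],"claw":0}]'
python3 -c "
from h import *
st();w=cam('wrist')
for o in tins(w): go([o[0],o[1],.006],[180,0,o[2]])
c=cam('top');t=cv2.resize(c['img'][80:260,160:520],None,fx=2.2,fy=2.2,interpolation=cv2.INTER_CUBIC);cv2.imwrite('pics/t9.png',t)
print('top bin');tins(c,.1)"
```

```text
time_s: 71.8
tcp_pos: [0.4599, -0.151, 0.1698]
eef_rot: [-180.0, 0.0, -1.3]
contact_force: [-0.3, 0.2, -0.1]
gripper_width: 0.0878
gripper_force: 0.0
t 71.80 [ 0.4599 -0.151   0.1698] [-179.9954    0.0001   -1.2904] F [-0.2876  0.2212 -0.1394] M [-0.0715  0.0403  0.0002] w 0.0878 gf 0.0
tin xy 0.4628 -0.1503 yaw -1.3 size 109 47 box 295 127 52 111
tin xy 0.5823 -0.3515 yaw -87.6 size 123 48 box 479 15 139 64
xyz [ 0.092 -0.025  5.462] rot [-0.   -0.    0.08]
xyz [4.221 6.594 5.462] rot [-0.01 -0.   86.38]
top bin
tin xy 0.3906 -0.3426 yaw -0.8 size 104 73 box 449 204 28 39
```

```bash
python3 -m crank '[{"xyz":[0.09,-0.03,2],"delta_rot":[0,0,0],"claw":0},{"xyz":[0.09,-0.03,4],"delta_rot":[0,0,0],"claw":0},{"xyz":[0.09,-0.03,5.45],"delta_rot":[0,0,0],"claw":0},{"xyz":[0.09,-0.03,5.45],"delta_rot":[0,0,0],"claw":0},{"xyz":[0.09,-0.03,5.45],"delta_rot":[0,0,0],"claw":1},{"xyz":[0.09,-0.03,5.45],"delta_rot":[0,0,0],"claw":1},{"xyz":[0.09,-0.03,5.45],"delta_rot":[0,0,0],"claw":1},{"xyz":[0.09,-0.03,5.45],"delta_rot":[0,0,0],"claw":1},{"xyz":[0.09,-0.03,5.45],"delta_rot":[0,0,0],"claw":1},{"xyz":[0.09,-0.03,5.45],"delta_rot":[0,0,0],"claw":1},{"xyz":[0.09,-0.03,3],"delta_rot":[0,0,0],"claw":1},{"xyz":[0.09,-0.03,1],"delta_rot":[0,0,0],"claw":1},{"xyz":[0.09,-0.03,-1],"delta_rot":[0,0,0],"claw":1},{"xyz":[0.09,-0.03,-1],"delta_rot":[0,0,0],"claw":1},{"xyz":[0.09,-0.03,-1],"delta_rot":[0,0,0],"claw":1},{"xyz":[0.09,-0.03,-1],"delta_rot":[0,0,0],"claw":1},{"xyz":[0.09,-0.03,-1],"delta_rot":[0,0,0],"claw":1},{"xyz":[0.09,-0.03,-1],"delta_rot":[0,0,0],"claw":1},{"xyz":[0.09,-0.03,-1],"delta_rot":[0,0,0],"claw":1}]' 50
python3 -c "
from h import *
mm(5);go([.529,.319,.22],[180,0,1.4])"
```

```text
time_s: 74.28
tcp_pos: [0.4625, -0.1509, 0.1994]
eef_rot: [180.0, 0.1, -1.2]
contact_force: [0.3, -0.5, -2.6]
gripper_width: 0.0459
gripper_force: 50.0
M mean [-0.0289 -0.0209  0.001 ] sd [0.015  0.036  0.0231] tau456 [ 6.9753  0.0862 -0.0001] [0.0046 0.0016 0.    ] eef [179.9983   0.0027  -1.232 ] z 0.19983199891611417
xyz [  1.874 -15.706  -0.67 ] rot [ 0.   -0.01 -2.64]
```

View pics/t9.png

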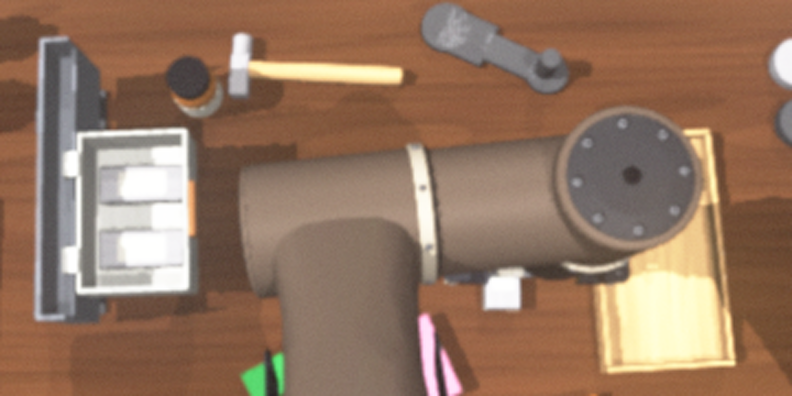

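The picture shows both tins flat in the hung bin at (140,183) and (140,248). I repeat the clean tilt test on A before committing it.

```bash
python3 -m crank '[{"xyz":[0,0,0],"delta_rot":[0,10,0],"claw":1},{"xyz":[0,0,0],"delta_rot":[0,20,0],"claw":1},{"xyz":[0,0,0],"delta_rot":[0,30,0],"claw":1},{"xyz":[0,0,0],"delta_rot":[0,40,0],"claw":1},{"xyz":[0,0,0],"delta_rot":[0,45,0],"claw":1},{"xyz":[0,0,0],"delta_rot":[0,45,0],"claw":1},{"xyz":[0,0,0],"delta_rot":[0,45,0],"claw":1},{"xyz":[0,0,0],"delta_rot":[0,45,0],"claw":1},{"xyz":[0,0,0],"delta_rot":[0,40,0],"claw":1},{"xyz":[0,0,0],"delta_rot":[0,30,0],"claw":1},{"xyz":[0,0,0],"delta_rot":[0,20,0],"claw":1},{"xyz":[0,0,0],"delta_rot":[0,10,0],"claw":1},{"xyz":[0,0,0],"delta_rot":[0,0,0],"claw":1},{"xyz":[0,0,0],"delta_rot":[0,-5,0],"claw":1},{"xyz":[0,0,0],"delta_rot":[0,-5,0],"claw":1},{"xyz":[0,0,0],"delta_rot":[0,0,0],"claw":1},{"xyz":[0,0,0],"delta_rot":[0,0,0],"claw":1},{"xyz":[0,0,0],"delta_rot":[0,0,0],"claw":1},{"xyz":[0,0,0],"delta_rot":[0,0,0],"claw":1},{"xyz":[0,0,0],"delta_rot":[0,0,0],"claw":1}]' >/dev/null
python3 -m crank '[{"xyz":[0,0,0],"delta_rot":[0,0,0],"claw":1},{"xyz":[0,0,0],"delta_rot":[0,0,0],"claw":1},{"xyz":[0,0,0],"delta_rot":[0,0,0],"claw":1},{"xyz":[0,0,0],"delta_rot":[0,0,0],"claw":1},{"xyz":[0,0,0],"delta_rot":[0,0,0],"claw":1},{"xyz":[0,0,0],"delta_rot":[0,0,0],"claw":1}]' >/dev/null
python3 -c "
from h import *
mm(5)"
python3 -m crank '[{"xyz":[0,0,0],"delta_rot":[0,-10,0],"claw":1},{"xyz":[0,0,0],"delta_rot":[0,-20,0],"claw":1},{"xyz":[0,0,0],"delta_rot":[0,-30,0],"claw":1},{"xyz":[0,0,0],"delta_rot":[0,-40,0],"claw":1},{"xyz":[0,0,0],"delta_rot":[0,-45,0],"claw":1},{"xyz":[0,0,0],"delta_rot":[0,-45,0],"claw":1},{"xyz":[0,0,0],"delta_rot":[0,-45,0],"claw":1},{"xyz":[0,0,0],"delta_rot":[0,-45,0],"claw":1},{"xyz":[0,0,0],"delta_rot":[0,-40,0],"claw":1},{"xyz":[0,0,0],"delta_rot":[0,-30,0],"claw":1},{"xyz":[0,0,0],"delta_rot":[0,-20,0],"claw":1},{"xyz":[0,0,0],"delta_rot":[0,-10,0],"claw":1},{"xyz":[0,0,0],"delta_rot":[0,0,0],"claw":1},{"xyz":[0,0,0],"delta_rot":[0,-5,0],"claw":1},{"xyz":[0,0,0],"delta_rot":[0,-5,0],"claw":1},{"xyz":[0,0,0],"delta_rot":[0,0,0],"claw":1},{"xyz":[0,0,0],"delta_rot":[0,0,0],"claw":1},{"xyz":[0,0,0],"delta_rot":[0,0,0],"claw":1},{"xyz":[0,0,0],"delta_rot":[0,0,0],"claw":1},{"xyz":[0,0,0],"delta_rot":[0,0,0],"claw":1}]' >/dev/null
python3 -m crank '[{"xyz":[0,0,0],"delta_rot":[0,0,0],"claw":1},{"xyz":[0,0,0],"delta_rot":[0,0,0],"claw":1},{"xyz":[0,0,0],"delta_rot":[0,0,0],"claw":1},{"xyz":[0,0,0],"delta_rot":[0,0,0],"claw":1},{"xyz":[0,0,0],"delta_rot":[0,0,0],"claw":1},{"xyz":[0,0,0],"delta_rot":[0,0,0],"claw":1}]' >/dev/null
python3 -c "
from h import *
mm(5)"
```

```text
M mean [-0.0114 -0.0276  0.0028] sd [0.0375 0.0233 0.0329] tau456 [ 6.9832  0.0502 -0.    ] [0.0001 0.0001 0.    ] eef [179.9983   0.0019  -1.2356] z 0.19985488804134124
M mean [-0.0028  0.0342  0.0163] sd [0.0411 0.0495 0.0171] tau456 [6.9895 0.1124 0.    ] [0.0004 0.0001 0.    ] eef [179.9993   0.0009  -1.2332] z 0.1998637727971098
```

```bash
python3 -m crank '[{"xyz":[0.2,-2,-0.7],"delta_rot":[0,0,-1],"claw":1},{"xyz":[0.5,-4,-0.7],"delta_rot":[0,0,-2.6],"claw":1},{"xyz":[0.7,-6,-0.7],"delta_rot":[0,0,-2.6],"claw":1},{"xyz":[1,-8,-0.7],"delta_rot":[0,0,-2.6],"claw":1},{"xyz":[1.2,-10,-0.7],"delta_rot":[0,0,-2.6],"claw":1},{"xyz":[1.5,-12,-0.7],"delta_rot":[0,0,-2.6],"claw":1},{"xyz":[1.7,-14,-0.7],"delta_rot":[0,0,-2.6],"claw":1},{"xyz":[1.87,-15.7,-0.7],"delta_rot":[0,0,-2.6],"claw":1},{"xyz":[1.87,-15.7,-0.7],"delta_rot":[0,0,-2.6],"claw":1},{"xyz":[1.87,-15.7,-0.7],"delta_rot":[0,0,-2.6],"claw":1},{"xyz":[1.87,-15.7,-0.7],"delta_rot":[0,0,-2.6],"claw":1},{"xyz":[1.87,-15.7,-0.7],"delta_rot":[0,0,-2.6],"claw":1}]'
python3 -c "
from h import *
go([.529,.317,.118],[180,0,1.4])"
```

```text
time_s: 83.02
tcp_pos: [0.529, 0.318, 0.2213]
eef_rot: [-180.0, -0.0, 1.3]
contact_force: [-0.3, 0.5, -2.6]
gripper_width: 0.0457
gripper_force: 50.0
xyz [-0.002  0.034  3.444] rot [-0.03 -0.02 -0.09]
```

```bash
python3 -m crank '[{"xyz":[0,0.03,1],"delta_rot":[0,0,0],"claw":1},{"xyz":[0,0.03,2],"delta_rot":[0,0,0],"claw":1},{"xyz":[0,0.03,2.8],"delta_rot":[0,0,0],"claw":1},{"xyz":[0,0.03,3.3],"delta_rot":[0,0,0],"claw":1},{"xyz":[0,0.03,3.45],"delta_rot":[0,0,0],"claw":1},{"xyz":[0,0.03,3.45],"delta_rot":[0,0,0],"claw":1}]'
python3 -m crank '[{"xyz":[0,0,0],"delta_rot":[0,0,0],"claw":0.42},{"xyz":[0,0,0],"delta_rot":[0,0,0],"claw":0.42},{"xyz":[0,0,0],"delta_rot":[0,0,0],"claw":0.42},{"xyz":[0,0,0],"delta_rot":[0,0,0],"claw":0.42},{"xyz":[0,0,-1],"delta_rot":[0,0,0],"claw":0.42},{"xyz":[0,0,-2.5],"delta_rot":[0,0,0],"claw":0.42},{"xyz":[0,0,-4],"delta_rot":[0,0,0],"claw":0.42},{"xyz":[0,2,-4],"delta_rot":[0,0,0],"claw":0.42},{"xyz":[0,4,-4],"delta_rot":[0,0,0],"claw":0},{"xyz":[0,6,-4],"delta_rot":[0,0,0],"claw":0},{"xyz":[0,8,-4],"delta_rot":[0,0,0],"claw":0},{"xyz":[0,10,-4],"delta_rot":[0,0,0],"claw":0},{"xyz":[0,12,-4],"delta_rot":[0,0,0],"claw":0},{"xyz":[-1,13,-4],"delta_rot":[0,0,0],"claw":0},{"xyz":[-1,13,-4],"delta_rot":[0,0,0],"claw":0},{"xyz":[-1,13,-4],"delta_rot":[0,0,0],"claw":0}]'
python3 - <<'E'
from h import *
st();c=cam("top");y=c["img"].mean(2);tins(c,.129);tins(c,.037)
P=plane(c,np.array([(160+80/2.2,80+135/2.2)]),.139)
hs=cv2.cvtColor(c["img"],cv2.COLOR_BGR2HSV)
m=cv2.inRange(hs,(0,0,150),(180,60,255));m[:,:186]=0;m[:,260:]=0;m[:130]=0;m[225:]=0
k=max(cv2.findContours(m,0,2)[0],key=cv2.contourArea);q=plane(c,k.reshape(-1,2),.139)
print("bin rim rect",cv2.minAreaRect(np.float32(q[:,:2]*1000)))
a=cv2.resize(c["img"][120:230,165:275],None,fx=3.5,fy=3.5,interpolation=cv2.INTER_CUBIC)
b=cv2.resize(c["img"][120:260,410:500],None,fx=2.75,fy=2.75,interpolation=cv2.INTER_CUBIC)
cv2.imwrite("pics/fin.png",np.hstack([a,b]))
E
```

```text
time_s: 83.78
tcp_pos: [0.5292, 0.318, 0.1179]
eef_rot: [-180.0, -0.0, 1.4]
contact_force: [-0.3, 0.7, -2.2]
gripper_width: 0.0456
gripper_force: 50.0
time_s: 85.78
tcp_pos: [0.5085, -0.0727, 0.2377]
eef_rot: [-180.0, -0.1, 1.3]
contact_force: [0.7, 0.7, -0.1]
gripper_width: 0.0878
gripper_force: 0.0
t 85.78 [ 0.5085 -0.0727  0.2377] [-179.993    -0.0553    1.34  ] F [ 0.6919  0.6672 -0.0648] M [ 0.013  -0.0535 -0.0457] w 0.0878 gf 0.0
tin xy 0.3406 -0.0426 yaw 22.9 size 97 39 box 341 225 27 38
tin xy 0.5633 -0.3229 yaw -87.9 size 105 44 box 436 151 39 17
tin xy 0.3403 -0.0479 yaw 22.9 size 106 42 box 341 225 27 38
tin xy 0.5830 -0.3534 yaw -87.9 size 115 48 box 436 151 39 17
bin rim rect ((538.34375, 344.8729248046875), (242.10060119628906, 125.87093353271484), 1.9015216827392578)
```

View pics/fin.png

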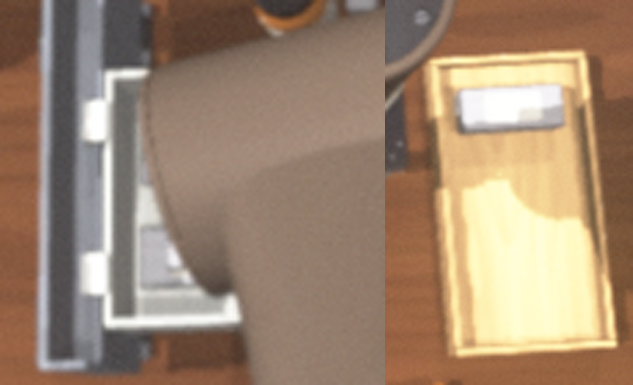

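```bash
python3 -m crank '[{"xyz":[0,2,-0.5],"delta_rot":[0,0,0],"claw":0},{"xyz":[0,4,-0.5],"delta_rot":[0,0,0],"claw":0},{"xyz":[0,4.5,-0.5],"delta_rot":[0,0,0],"claw":0},{"xyz":[0,4.5,-0.5],"delta_rot":[0,0,0],"claw":0},{"xyz":[0,4.5,-0.5],"delta_rot":[0,0,0],"claw":0}]' | head -2
python3 - <<'E'
from h import *
c=cam("top");old=cv2.imread("pics/t9.png");new=cv2.resize(c["img"][80:260,160:520],None,fx=2.2,fy=2.2,interpolation=cv2.INTER_CUBIC)
d=cv2.GaussianBlur(cv2.absdiff(old,new).max(2),(7,7),0)
m=np.uint8(d>30)*255;m[:, 235:]=0
for k in cv2.findContours(m,0,2)[0]:
    if cv2.contourArea(k)>60:
        P=plane(c,k.reshape(-1,2)/2.2+[160,80],.129)[:,:2]*1000;print(cv2.contourArea(k),cv2.boundingRect(k),cv2.minAreaRect(np.float32(P)))
y=c["img"].mean(2)
def edge(rows,lo,hi):
    o=[]
    for q in rows:
        p=y[q-1:q+2].mean(0);g=np.clip(np.diff(p),0,None);i=lo+np.argmax(g[lo:hi]);w=g[i-2:i+3];o.append(((w*np.arange(i-2,i+3)).sum()/w.sum()+.5,q))
    return o
P=plane(c,edge(range(163,190,3),190,202),.14)[:,:2];k=np.polyfit(P[:,0]-.52,P[:,1],1);print("rear rim y at .52 %.4f slope %.2f"%(k[1],np.degrees(np.arctan(k[0]))))
E
```

```text
time_s: 86.45
tcp_pos: [0.5117, -0.2065, 0.2522]
3734.5 (115, 166, 68, 95) ((526.361328125, 297.62396240234375), (116.43863677978516, 84.3609390258789), 3.3195152282714844)
rear rim y at .52 0.3872 slope 1.68
```

```bash
python3 -c "
from h import *
print(job.close_job())"
```

```text
the job is handed in; nothing more can be done
None
```

I hung the bin on the rail, put the three loose tins in it and the one tight tin flat in the tray, and handed the job in at about 86 s. The hand-in returned no verdict, and I viewed 15 pictures against your limit of 14.

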